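# Turn the relay module over and hang it on the stand

## Task

The relay module lies on the bench with its components underneath. Turn it over and hang it by its hole on the peg of the hanging stand so that its component side faces out, away from the post, and its bare back faces the post; let go of it and leave it hanging still. The slotted rest is there to stand the module in if you need to change your grip; leave the other things on the bench where they are.

Things in the scene. Friction and masses are not known exactly. Their poses are not given: they have to be found in the camera images.
- module: Relay module, about 0.16 kg: bare aluminium plate 120 x 56 x 6 mm (x, y, z) with components on one face only. Origin: middle of the module in the plane of the component tops. x points to the end with the hole, z from the component side to the bare back (up at the start). Components fill z 0 to 14 mm, the plate z 14 to 20 mm. Starts with the hole end towards the robot, within 0.8 rad.
- module_hole (a point): Centre of the module's 17 mm hanging hole, through the plate along z, at (44, 0, 17) mm in the module's frame (mid-thickness). The centre of mass is near (0, 0, 14) mm.
- module_foot (a point): Middle of the module's other, holeless end, at (-60, 0, 17) mm in its frame. Components keep within x -35 to +28 mm and y +-19 mm: the last 25 mm of this end and all edges of the plate are clear.
- rest: Slotted rest, black, fixed: base 70 x 90 x 6 mm (x, y, z) and one slot along its y, open at both ends, 9 mm wide, straight walls 20 mm deep, then lips that flare to about 24 mm at the top, 37 mm above the bench. Holds the module's plate upright on its holeless end, either way round. Origin: under its centre. On either side of the bench, yaw within 0.5 rad of pi/2.
- rest_slot (a point): Middle of the slot's floor, 6 mm above the bench.
- stand: Hanging stand, fixed: grey base 120 x 130 x 12 mm, aluminium post 30 mm wide (y), 16 mm thick (x), grey head board 150 mm wide from 250 to 290 mm up. One steel peg, 7 mm thick, leaves the post's face at x -8 mm, 186 mm up, points to the stand's -x (the robot's side) and slopes up 10 degrees, 56 mm long. Origin: on the bench, under the post; z up.
- peg_tip (a point): Centre of the peg's rounded free end (the metal reaches 3.5 mm farther).
- peg_root (a point): Where the peg's axis leaves the post.
- carton: Bystander: carton of screws, 50 x 75 x 40 mm, origin under its centre.
- cover: Bystander: plain cover plate 100 x 56 x 6 mm with a 4 mm high black pad (30 x 20 mm) on top, no hole; origin under its centre.
- wrench: Bystander: open-ended wrench lying flat, about 180 mm long along its x, 8 mm high.
- spray: Bystander: white bottle, 50 mm in diameter, 115 mm tall, origin under its centre.
- oil: Bystander: white bottle with a blue cap, 46 mm in diameter, 110 mm tall, origin under its centre.
- nutbox: Bystander: clear lidded box of nuts, 87 x 112 x 50 mm, origin under its centre.
- driver: Bystander: screwdriver lying along its x, about 200 mm long.
Mind the look-alikes: they are no part of the job. Leave any blue or yellow look-alike of the module alone.

How it is judged:
At the end, for the whole second after the job is handed in: The module hangs by its hole on the peg, released and still: hole centre 8 to 62 mm in front of the post axis, 174 to 196 mm up, within 8 mm sideways; hole end up, length within 0.3 rad of vertical; bare back towards the post (within 0.4 rad), components away from it (x of module_hole in the frame of stand between -0.062 and -0.008 m and y of module_hole in the frame of stand between -0.008 and 0.008 m and z of module_hole in the frame of stand between 0.174 and 0.196 m and angle between module's own x axis and vertical below 0.3 rad and angle between the z axis of module and the x axis of stand, either way round below 0.4 rad and z of peg_root in the frame of module above 0.017 m and linear speed of module below 0.02 m/s and angular speed of module below 0.15 rad/s); the robot touches nothing.
It fails at once if a bystander (carton, cover plate, wrench, bottles, nut box, screwdriver) is shifted by more than 25 mm (distance of any of carton, cover, wrench, spray, oil, nutbox, driver from where it was at the start of the episode above 0.025 m).
It also fails if it takes over 72 s, if anything falls off the work surface, if the arm or the gripper's body presses on something with over 40 N, if the wrist force passes 120 N, or if a joint passes its speed limit or range.

## Robot

A 7-joint arm with a two-finger parallel gripper is mounted at the origin on the work surface. World frame = base frame: x ahead of the robot, y to its left, z up, the work surface at z = 0. Lengths are in m, angles in rad, forces in N, time in s.
With the tool pointing down it reaches from about 0.4 to 0.85 m from the base axis. Payload 4.5 kg.
Tool frame: the origin (TCP) lies on the centre line of the jaws, within the pads' length; the fingertips stand 8 mm ahead of it and the grasp point (between the pads) lies 11 mm behind it; z points along the fingers, x is the direction in which the jaws open and shut, and the axes are right-handed (so a half turn about z gives the same grasp; the last joint's range is limited). The gripper opens to 88 mm and grips with 3 to 60 N. Pads are 18 mm wide; open, the fingers measure 123 mm over their backs; the gripper's body (75 mm by 187 mm) begins 45 mm behind the grasp point.
Start: joints at [0.034, 0.689, -0.195, 1.565, 0.157, 0.902, -0.215], TCP at [0.625, 0, 0.247] pointing down, gripper open.
Joint ranges: [-3.01, 3.01], [-0.46, 2.08], [-1.47, 1.51], [0.13, 2.56], [-1, 4.14], [0.04, 2.09], [-2.66, 2.66]. Speed limits (rad/s): [2.57, 2.57, 3.14, 3.14, 3.14, 3.14, 3.14].

## Interface

Orientations are given as a unit quaternion [x, y, z, w].
In Python, from plant import r gives the robot as it stands.
- The arm moves only by the shell command python3 -m pendant 'ROWS' [FORCE]. ROWS is JSON, a list of rows, each a list of 3 entries, a list of its own where there are three numbers: the turn, a rotation vector about the tool's x, y, z in rad, then the shift along the tool's x, y, z in m, then the opening, from 0 (shut) to 1 (fully open). In form: [[[wx, wy, wz], [tx, ty, tz], claw], ...]. A call has 1 to 10 rows; each row is the pose to reach, as a shift and turn from the pose commanded when the call began, along the tool's axes at that moment; what a row does not reach only later rows make up. A row lasts 1/10 s, in which the tool goes at most 50 mm and 8.59 degrees, less where a joint would pass 70% of its speed; a pose out of reach is approached as far as the arm can. A call with a gripper value outside its range is refused whole. The fingers move at their own pace and stop on an object; FORCE is the grip in N (left out, the last holds). Time passes only in rows, so rows that repeat a pose let the fingers close. It gives the time, the measured TCP pose, the force and the opening at its end, in the units of the state.
- r.get_state(): the state, without advancing time (a new reading comes with each control period).
- r.snapshot(name): name is "scene" or "side" or "wrist"; returns a dict with "image" (420x560x3 uint8, red, green, blue), "mtx" (3x3 intrinsics, pixels), "dist" ([k1, k2, p1, p2, k3] as OpenCV has them; the pictures are not rectified), "R" (3x3) and "t" (3): a world point X has camera coordinates R X + t; the wrist camera has in their place "T_tool_cam" (4x4, takes a point from camera to tool coordinates, whose origin is the TCP and whose axes are the tool frame's). Camera axes: x right, y down, z forward; pixel columns grow to the right and rows downward; lengths in m; the calibration is good to about 2 mm. A picture is of the moment at which its call begins: read the wrist's pose just before it. There is no depth.
- r.finish_job(): hands the job in, once; it reports no verdict.
The state is a dict: "clock": time; "q": joint angles; "qd": joint speeds; "joint_torque": joint torques, N m; "tool_pos": TCP position; "eef_rot": TCP orientation; "contact_force": force on the tool from outside, world axes, zero at the start; "moment": the same for the moment, N m; "opening": opening from 0.0 (shut) to 1.0 (fully open).
Only numpy, scipy, OpenCV 4.12 (cv2) and the standard library are available. Lean on these libraries where they do the work, as an engineer would, in place of code of your own. Each camera call takes 0.05 s, during which the arm holds its last target. There are 200 camera calls.

## Working session

There is one attempt and no reset: what is moved stays moved. The work goes in short steps, Python scripts to look and compute and a shell command to move; the robot and the scene stay as the last step left them, time stands still between calls to the robot, and variables do not carry over. Pictures are saved under pics/ and viewed, about 8 in all and at most 12, crops included, and the job is handed in when it is done.

```bash
ls; mkdir -p pics
python3 - <<'E'
from plant import r
import cv2,pickle
for n in ("scene","side"):
    s=r.snapshot(n); pickle.dump(s,open(f"{n}.pkl","wb")); cv2.imwrite(f"pics/{n}0.png",s["image"][:,:,::-1])
    print(n,s["R"],s["t"],s["mtx"],s["dist"])
print(r.get_state())
E
```

```text
pics
scene [[ 0.87124748  0.49078089  0.00787124]
 [ 0.34070627 -0.59313172 -0.72946145]
 [-0.35333706  0.63822322 -0.68397664]] [-0.45486911 -0.05528095  1.59622172] [[473.67695302   0.         273.55513396]
 [  0.         473.67695302 215.02312989]
 [  0.           0.           1.        ]] [-0.1045646  0.         0.         0.         0.       ]
side [[-0.99404956 -0.10654084 -0.02268314]
 [-0.04361332  0.58009515 -0.81338029]
 [ 0.0998166  -0.80755103 -0.58128993]] [0.51969897 0.11954755 1.49757982] [[475.3158952    0.         273.96367801]
 [  0.         475.3158952  208.84777223]
 [  0.           0.           1.        ]] [-0.01075316  0.          0.          0.          0.        ]
{'clock': 0.1, 'q': array([ 0.03378465,  0.68989635, -0.19450094,  1.56619905,  0.15729693,
        0.90251609, -0.21508748]), 'qd': array([-0.00198101, -0.0036426 ,  0.00101721, -0.00131971, -0.00100931,
        0.0015734 , -0.00073744]), 'joint_torque': array([-3.08775299e-03, -5.28501892e+01, -1.27141513e+00, -1.53837240e+01,
       -5.25604945e-02,  1.96265515e-03,  5.71585565e-05]), 'tool_pos': array([ 6.24460542e-01, -4.29727160e-05,  2.46003011e-01]), 'eef_rot': array([ 9.99999667e-01,  4.12338475e-05, -8.12368149e-04,  6.48765064e-05]), 'contact_force': array([ 0.36936849, -0.18839379,  0.10207375]), 'moment': array([-0.00795615, -0.02647595,  0.01736509]), 'opening': 0.9990735578010659}
```

View pics/scene0.png

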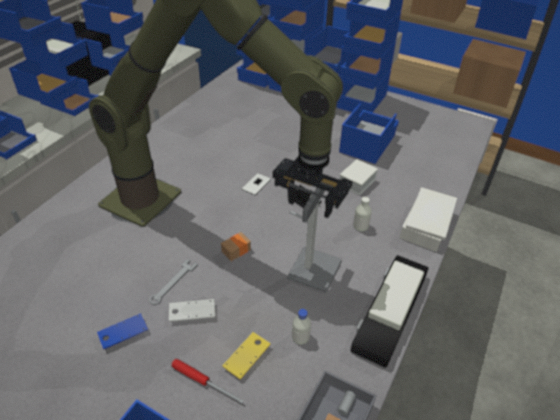

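View pics/side0.png

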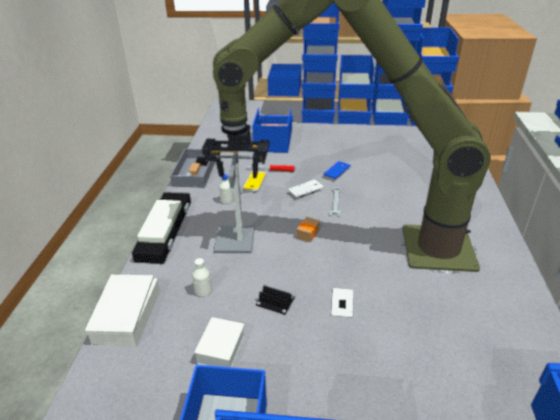

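Scene view: the module candidates are the bare aluminium plate at (192,310), the blue look-alike at (123,331), the yellow one at (247,356) and the cover plate with its black pad at (257,184). The aluminium plate fits, as the others are coloured or padded. The rest is black, at (275,298) in the side view, and the stand base is at (315,268) in the scene view.

```bash
cat > h.py <<'E'
import numpy as np,cv2,pickle
from scipy.spatial.transform import Rotation as Ro
def ray(s,px):
    u=cv2.undistortPoints(np.array(px,float).reshape(-1,1,2),s["mtx"],s["dist"])[:,0]
    d=np.c_[u,np.ones(len(u))]@s["R"]; return -s["R"].T@s["t"],d
def onplane(s,px,z):
    c,d=ray(s,px); return c+d*((z-c[2])/d[:,2])[:,None]
def proj(s,X):
    return cv2.projectPoints(np.array(X,float).reshape(-1,3),cv2.Rodrigues(s["R"])[0],s["t"],s["mtx"],s["dist"])[0][:,0]
E
python3 - <<'E'
from h import *
a=pickle.load(open("scene.pkl","rb"));b=pickle.load(open("side.pkl","rb"))
def crop(s,x,y,w,h,k): return cv2.resize(s["image"][y:y+h,x:x+w,::-1],(w*k,h*k),interpolation=cv2.INTER_CUBIC)
A=crop(a,160,290,65,43,6);B=crop(b,283,170,65,43,6);C=crop(b,245,275,65,43,6);D=crop(b,207,220,65,43,6)
cv2.imwrite("pics/c1.png",np.vstack([np.hstack([A,B]),np.hstack([C,D])]))
def blob(s,x,y,w,h,f):
    hsv=cv2.cvtColor(s["image"][y:y+h,x:x+w],cv2.COLOR_RGB2HSV)
    m=f(hsv).astype(np.uint8)
    c=max(cv2.findContours(m,0,1)[0],key=cv2.contourArea)+np.array([x,y]); return c
c=blob(a,160,290,65,43,lambda h:h[...,2]>165)
P=onplane(a,c[:,0],.02)
print("module",cv2.minAreaRect(P[:,:2].astype(np.float32)*1000), len(c))
c=blob(b,283,170,65,43,lambda h:h[...,2]>165)
P=onplane(b,c[:,0],.02)
print("module side",cv2.minAreaRect(P[:,:2].astype(np.float32)*1000))
for z in(0.006,.037):
    c=blob(b,250,280,50,40,lambda h:h[...,2]<60)
    print("rest",cv2.minAreaRect(onplane(b,c[:,0],z)[:,:2].astype(np.float32)*1000),cv2.boundingRect(c))
print("stand base guess",onplane(a,[[315,268]],.012),onplane(b,[[234,240]],.012))
E
```

```text
module ((433.9049987792969, -288.9834289550781), (117.82494354248047, 55.7976188659668), 36.27276611328125) 129
module side ((394.9162902832031, -270.0966796875), (248.3479461669922, 279.9740295410156), 4.3236165046691895)
rest ((493.1708984375, 274.1396789550781), (72.81793975830078, 93.0032730102539), 73.3299331665039) (259, 287, 34, 26)
rest ((489.3233642578125, 303.4742126464844), (70.49927520751953, 90.04186248779297), 73.32994079589844) (259, 287, 34, 26)
stand base guess [[0.65362756 0.00987285 0.012     ]] [[0.64843705 0.03229288 0.012     ]]
```

View pics/c1.png

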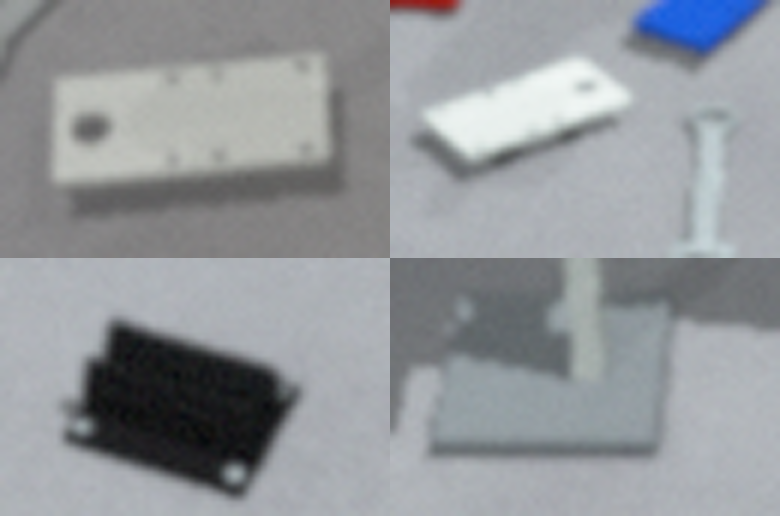

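Run:
```python
from h import *
a=pickle.load(open("scene.pkl","rb"));b=pickle.load(open("side.pkl","rb"))
h=onplane(a,[[175.2,311.3]],.02)[0];c=np.array([.4339,-.289]);d=h[:2]-c
print("hole",h,"dist",np.linalg.norm(d),"yaw",np.arctan2(d[1],d[0]))
print("side: hole",onplane(b,[[283+(587-390)/6,170+86/6]],.02))
q=onplane(b,[[214,250.8],[251.2,250.2],[253.3,227.8]],.012);print("stand base corners",q)
# obstacles
for n,s,p,z in(("wrench",a,[[155,298],[192,265]],.004),("carton",a,[[236,247]],.02),("driver",a,[[175,364],[242,402]],.01),("oil",a,[[302,340]],.0),("spray",a,[[363,230]],0),("cover",a,[[257,184]],.01),("blue",a,[[123,331]],.015),("nutbox",b,[[220,350]],.0),("yellow",a,[[247,356]],.015)):
    print(n,onplane(s,p,z)[:,:2].round(3).tolist())
```

```text
hole [ 0.40166185 -0.31558038  0.02      ] dist 0.041782949003809515 yaw -2.452089817150165
side: hole [[ 0.39802611 -0.30572844  0.02      ]]
stand base corners [[ 0.70178552  0.08996383  0.012     ]
 [ 0.58582203  0.07772015  0.012     ]
 [ 0.5954502  -0.0359475   0.012     ]]
wrench [[0.317, -0.301], [0.334, -0.152]]
carton [[0.416, -0.04]]
driver [[0.492, -0.436], [0.685, -0.436]]
oil [[0.727, -0.215]]
spray [[0.714, 0.237]]
cover [[0.312, 0.255]]
blue [[0.32, -0.431]]
nutbox [[0.611, 0.452]]
yellow [[0.634, -0.331]]
```

```bash
cat > st.py <<'E'
from plant import r
import json,sys
s=r.get_state(); f=lambda a:[round(float(x),4) for x in a]
print(round(s["clock"],2),f(s["q"]),f(s["tool_pos"]),f(s["eef_rot"]),"F",f(s["contact_force"]),"op",round(s["opening"],3))
open("log.jsonl","a").write(json.dumps([list(map(float,s[k])) for k in("q","tool_pos","eef_rot")])+"\n")
E
python3 st.py
python3 -m pendant '[[[0,0,0],[0,0,-0.05],1],[[0,0,0],[0,0,-0.1],1],[[0,0,0],[0,0,-0.1],1]]'; python3 st.py
python3 -m pendant '[[[0,0,0.15],[-0.03,0.04,0],1],[[0,0,0.3],[-0.06,0.08,0],1],[[0,0,0.45],[-0.09,0.12,0],1],[[0,0,0.6],[-0.12,0.16,0],1],[[0,0,0.75],[-0.14,0.19,0],1],[[0,0,0.9],[-0.16,0.22,0],1],[[0,0,0.937],[-0.18,0.26,0.03],0.8],[[0,0,0.937],[-0.2,0.29,0.07],0.8],[[0,0,0.937],[-0.2,0.29,0.11],0.8],[[0,0,0.937],[-0.2,0.29,0.11],0.8]]'; python3 st.py
python3 - <<'E'
from plant import r
from h import *
st=r.get_state()
for n in("wrist","scene","side"):
    s=r.snapshot(n); s["st"]=st; pickle.dump(s,open(n+"1.pkl","wb"))
    cv2.imwrite(f"pics/{n}1.png",s["image"][:,:,::-1])
W=cv2.imread("pics/wrist1.png");S=cv2.imread("pics/scene1.png")[130:290,260:400];D=cv2.imread("pics/side1.png")[130:255,205:275]
S=cv2.resize(S,(280,320)); D=cv2.resize(D,(280,500))
o=np.zeros((580,800,3),np.uint8);o[:400,:520]=cv2.resize(W,(520,400));o[:320,520:]=S;o[320:,520:]=cv2.resize(D,(280,260))
cv2.imwrite("pics/m1.png",W)
cv2.imwrite("pics/m2.png",np.hstack([cv2.resize(cv2.imread("pics/scene1.png")[150:290,285:355],(280,560)),cv2.resize(cv2.imread("pics/side1.png")[125:255,205:275],(302,560))]))
E
```

```text
0.1 [0.0338, 0.6899, -0.1945, 1.5662, 0.1573, 0.9025, -0.2151] [0.6245, -0.0, 0.246] [1.0, 0.0, -0.0008, 0.0001] F [0.3694, -0.1884, 0.1021] op 0.999
clock: 0.4
tool_pos: [0.6286, 0.0006, 0.3536]
eef_rot: [1.0, -0.0, 0.007, -0.001]
contact_force: [0.3, 0.7, 0.9]
opening: 0.998
0.4 [0.0389, 0.5877, -0.2066, 1.4173, 0.1263, 1.1359, -0.1861] [0.6286, 0.0006, 0.3536] [1.0, -0.0002, 0.0067, -0.0007] F [0.3171, 0.6566, 0.8518] op 0.998
clock: 1.4
tool_pos: [0.4205, -0.2891, 0.2321]
eef_rot: [0.892, -0.453, -0.006, -0.0]
contact_force: [0.0, 1.0, -0.7]
opening: 0.799
1.4 [0.4858, 0.5651, 0.0411, 1.9211, -0.0347, 0.6682, -0.3919] [0.4205, -0.2891, 0.2321] [0.8916, -0.4529, -0.006, -0.0001] F [0.0178, 0.9983, -0.6902] op 0.799
```

View pics/m1.png

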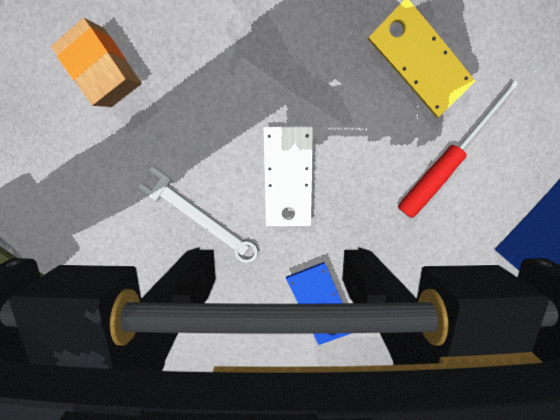

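View pics/m2.png

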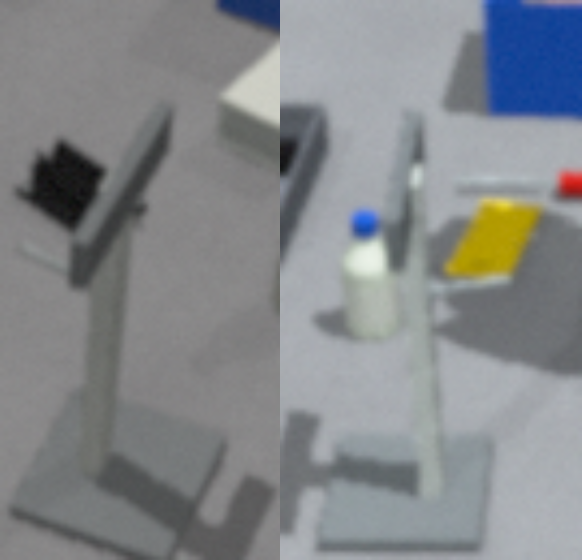

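The wrist view shows the module's bare back up, with its hole at (288,213). The peg tip is at about (290,212) in the scene view and (258,189.5) in the side view.

```bash
cat >> h.py <<'E'
def wristcam(s):
    T=np.eye(4);T[:3,:3]=Ro.from_quat(s["st"]["eef_rot"]).as_matrix();T[:3,3]=s["st"]["tool_pos"]
    C=T@s["T_tool_cam"];s["R"]=C[:3,:3].T;s["t"]=-s["R"]@C[:3,3];return s
def tri(L):
    A=np.zeros((3,3));b=np.zeros(3)
    for s,p in L:
        c,d=ray(s,[p]);d=d[0]/np.linalg.norm(d[0]);M=np.eye(3)-np.outer(d,d);A+=M;b+=M@c
    return np.linalg.solve(A,b)
E
python3 - <<'E'
from h import *
import itertools,json
w=wristcam(pickle.load(open("wrist1.pkl","rb")));a=pickle.load(open("scene1.pkl","rb"));b=pickle.load(open("side1.pkl","rb"))
g=w["image"][100:240,250:330].max(2); m=(w["image"][100:240,250:330].min(2)>200).astype(np.uint8)
c=max(cv2.findContours(m,0,1)[0],key=cv2.contourArea)+np.array([250,100])
# corners by hand from view + contour box
P=onplane(w,c[:,0],.02);print("module",cv2.minAreaRect(P[:,:2].astype(np.float32)*1000))
k=onplane(w,[[264,127],[312,127],[312.5,226],[265.5,226.5],[288,213.5]],.02);print(k.round(4));ctr=k[:4].mean(0);ax=(k[2]+k[3]-k[0]-k[1])/2
print("ctr",ctr,"len",np.linalg.norm(ax),"yaw",np.arctan2(ax[1],ax[0]))
t=tri([(a,(290.3,211.9)),(b,(257.6,189.6))]);print("tip",t,proj(a,t),proj(b,t))
sd=np.array([.65,.019])
print("root",onplane(b,[[241,191.8]],.186))
L=[json.loads(l) for l in open("log.jsonl")]
ax="zyzyzyz"
best=[]
for s in itertools.product([1,-1],repeat=7):
    Rs=[Ro.from_euler("ZYZYZYZ"[:3],np.array(q[:3])*s[:3])*Ro.from_euler("YZY",np.array(q[3:6])*s[3:6])*Ro.from_euler("z",q[6]*s[6]) for q,_,_ in L]
    C=[R.inv()*Ro.from_quat(e) for R,(_,_,e) in zip(Rs,L)]
    best.append((max((C[0].inv()*x).magnitude() for x in C),s,C[0].as_rotvec().round(3)))
best.sort(key=lambda t:t[0]);print(*best[:4],sep="\n")
E
```

```text
module ((422.449951171875, -289.41046142578125), (139.39698791503906, 75.50067901611328), 34.56980895996094)
[[ 0.4665 -0.2326  0.02  ]
 [ 0.4991 -0.2771  0.02  ]
 [ 0.4047 -0.3514  0.02  ]
 [ 0.369  -0.3042  0.02  ]
 [ 0.3996 -0.3168  0.02  ]]
ctr [ 0.43482735 -0.29131484  0.02      ] len 0.12054858389262472 yaw -2.4914901806608465
tip [0.56718284 0.00824543 0.19388525] [[290.30485722 211.90147775]] [[257.60434053 189.59879716]]
root [[0.61784283 0.01204328 0.186     ]]
(1.8352425990914395e-16, (-1, 1, -1, 1, -1, 1, -1), array([-0.   , -0.   ,  3.142]))
(0.03030466567383081, (-1, -1, -1, -1, -1, -1, -1), array([ 0.005, -0.   ,  3.142]))
(0.3019151777156077, (-1, -1, -1, 1, 1, 1, -1), array([-1.916,  0.418, -2.452]))
(0.31516587332019463, (-1, 1, -1, -1, 1, -1, -1), array([ 1.912, -0.418, -2.456]))
```

```bash
cat >> h.py <<'E'
S=np.array([-1,1,-1,1,-1,1,-1])
def frames(q):
    R=[Ro.identity()]
    for a,x in zip("zyzyzyz",np.array(q)*S): R.append(R[-1]*Ro.from_euler(a,x))
    return R
E
python3 - <<'E'
from h import *
import json
L=[json.loads(l) for l in open("log.jsonl")]
A=[];b=[]
for q,p,_ in L:
    R=frames(q);A.append(np.c_[[0,0,1],R[2].apply([0,0,1]),R[4].apply([0,0,1]),R[6].apply([0,0,1])]);b+=p
A=np.vstack(A);x,res,rk,sv=np.linalg.lstsq(A,np.array(b),rcond=None);print(x,np.abs(A@x-b).max(),sv)
E
```

```text
[1.31765227 0.70092014 0.24263266 1.46507923] 0.04480644646098919 [3.02179141 1.68004762 0.21466717 0.01160415]
```

```bash
python3 -m pendant '[[[0.13,0,-0.02],[0.003,0.01,0.04],0.8],[[0.26,0,-0.02],[0.006,0.02,0.08],0.8],[[0.39,0,-0.02],[0.01,0.026,0.11],0.8],[[0.52,0,-0.02],[0.011,0.026,0.132],0.8],[[0.52,0,-0.02],[0.011,0.026,0.132],0.8],[[0.52,0,-0.02],[0.011,0.026,0.132],0.8]]' >/dev/null; python3 st.py
cat > rel.py <<'E'
# usage: rel.py x y z  [-> shift in tool axes from current measured pose], optional 9 numbers R rows target -> turn
import sys; from plant import r; from h import *
s=r.get_state();R=Ro.from_quat(s["eef_rot"]);v=list(map(float,sys.argv[1:]))
print("shift",R.inv().apply(np.array(v[:3])-s["tool_pos"]).round(4), "axes x,y,z:",R.as_matrix().T.round(3).tolist())
if len(v)==6:  # tool z dir yaw (az), dip below horizontal, and roll sense: tool x horizontal = az+90*sign
    az,dip,sg=v[3:]; z=np.array([np.cos(dip)*np.cos(az),np.cos(dip)*np.sin(az),-np.sin(dip)])
    x=sg*np.array([-np.sin(az),np.cos(az),0]); y=np.cross(z,x)
    print("turn",(R.inv()*Ro.from_matrix(np.c_[x,y,z])).as_rotvec().round(3))
E
python3 rel.py .406 -.313 .017 0.652 1.047 -1
```

```text
2.15 [1.2296, 0.9139, -0.5957, 2.0572, -0.2615, 0.2252, 0.1807] [0.41, -0.3161, 0.1046] [0.8657, -0.4295, 0.1162, -0.2294] F [0.4163, 0.1848, 0.7042] op 0.8
shift [-0.0053  0.0447  0.0753] axes x,y,z: [[0.604, -0.797, 0.004], [-0.69, -0.526, -0.497], [0.398, 0.297, -0.868]]
turn [ 0.004 -0.005 -0.001]
```

```bash
python3 -m pendant '[[[0,0,0],[-0.003,0.015,0.025],0.8],[[0,0,0],[-0.005,0.03,0.05],0.8],[[0,0,0],[-0.005,0.04,0.067],0.8],[[0,0,0],[-0.005,0.0445,0.075],0.8],[[0,0,0],[-0.005,0.0445,0.075],0.8],[[0,0,0],[-0.005,0.0445,0.075],0.8]]' >/dev/null; python3 st.py
python3 - <<'E'
from plant import r
from h import *
st=r.get_state();s=r.snapshot("wrist");s["st"]=st;pickle.dump(s,open("wrist2.pkl","wb"));cv2.imwrite("pics/w2.png",s["image"][:,:,::-1])
E
```

```text
2.75 [1.2172, 1.0852, -0.579, 2.0673, -0.2253, 0.0634, 0.2346] [0.4087, -0.3113, 0.0195] [0.8677, -0.4258, 0.1171, -0.2285] F [-0.6553, 0.1492, 0.1695] op 0.801
```

View pics/w2.png

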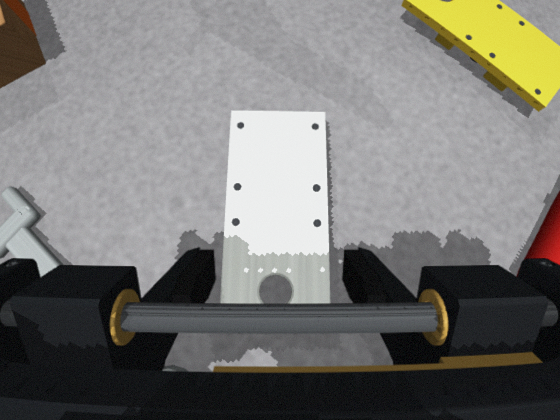

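The plate sits between the fingers near its hole end, with the hole at (275,290). I'm closing and lifting.

```bash
python3 -m pendant '[[[0,0,0],[0,0,0.002],0.5],[[0,0,0],[0,0,0.002],0.5],[[0,0,0],[0,0,0.002],0.5],[[0,0,0],[0,0,0.002],0.5],[[0,0,0],[0,0,0.002],0.5],[[0,0,0],[0,0,0.002],0.5]]' 45; python3 st.py
python3 -m pendant '[[[0,0,0],[0,-0.015,-0.026],0.5],[[0,0,0],[0,-0.03,-0.052],0.5],[[0,0,0],[0,-0.05,-0.087],0.5],[[0,0,0],[0,-0.07,-0.121],0.5],[[0,0,0],[0,-0.09,-0.156],0.5],[[0,0,0],[0,-0.11,-0.19],0.5],[[0,0,0],[0,-0.11,-0.19],0.5]]'; python3 st.py
python3 - <<'E'
from h import *
import json
L=[json.loads(l) for l in open("log.jsonl")]
e=np.eye(3)
A=[];b=[]
for q,p,_ in L:
    R=frames(q);A.append(np.c_[e[2],R[1].apply(e[0]),R[2].apply(e[2]),R[3].apply(e[0]),R[4].apply(e[0]),R[4].apply(e[2]),R[5].apply(e[0]),R[6].apply(e[0]),R[6].apply(e[2])]);b+=p
A=np.vstack(A);b=np.array(b)
for cols in([0,2,5,8],[0,2,3,4,5,8],[0,1,2,5,8],[0,2,5,7,8],[0,2,3,4,5,7,8],range(9)):
    x=np.linalg.lstsq(A[:,cols],b,rcond=None)[0];print(list(cols),x.round(4),np.abs(A[:,cols]@x-b).max().round(5))
E
```

```text
clock: 3.4
tool_pos: [0.4078, -0.311, 0.0163]
eef_rot: [0.867, -0.427, 0.117, -0.23]
contact_force: [-1.6, 0.1, 5.9]
opening: 0.626
3.4 [1.2195, 1.0923, -0.5793, 2.0677, -0.226, 0.0588, 0.2363] [0.4078, -0.311, 0.0163] [0.8666, -0.4275, 0.1165, -0.2295] F [-1.5607, 0.0817, 5.9465] op 0.626
clock: 4.1
tool_pos: [0.4095, -0.3105, 0.2395]
eef_rot: [0.867, -0.427, 0.12, -0.228]
contact_force: [0.5, -0.6, -0.3]
opening: 0.628
4.1 [1.2517, 0.6541, -0.6181, 1.997, -0.3139, 0.5053, 0.1116] [0.4095, -0.3105, 0.2395] [0.8672, -0.4265, 0.1197, -0.2275] F [0.5023, -0.6457, -0.2703] op 0.628
[0, 2, 5, 8] [0.2608 0.5651 0.3384 0.2396] 0.04456
[0, 2, 3, 4, 5, 8] [ 0.2561  0.6068 -0.0553  0.0053  0.3698  0.2746] 0.04699
[0, 1, 2, 5, 8] [0.2701 0.0118 0.5515 0.3349 0.2425] 0.04385
[0, 2, 5, 7, 8] [0.2374 0.6096 0.3533 0.0391 0.2373] 0.04595
[0, 2, 3, 4, 5, 7, 8] [ 0.2349  0.64   -0.0074  0.0179  0.3602  0.0431  0.2479] 0.04831
[0, 1, 2, 3, 4, 5, 6, 7, 8] [ 0.1915  0.0675  0.5541  0.0118 -0.158   0.3552  0.139   0.0924  0.1591] 0.04685
```

```bash
cat > fit.py <<'E'
from h import *
import json
L=[json.loads(l) for l in open("log.jsonl")]
e=np.eye(3)
def row(q):
    R=frames(q);return np.c_[e[2],R[2].apply(e[2]),R[4].apply(e[2]),R[6].apply(e[2]),R[1].apply(e[1]),R[3].apply(e[1]),R[5].apply(e[1]),R[1].apply(e[0]),R[3].apply(e[0]),R[4].apply(e[0]),R[5].apply(e[0]),R[6].apply(e[0]),e[0],e[1]]
if __name__=="__main__":
    A=np.vstack([row(q) for q,_,_ in L]);b=np.concatenate([p for _,p,_ in L])
    for cols in([0,1,2,3],[0,1,2,3,4,5,6],[0,1,2,3,12,13],[0,1,2,3,4,5,6,7,11],range(14)):
        c=list(cols);x,_,rk,sv=np.linalg.lstsq(A[:,c],b,rcond=None);print(c,x.round(4),np.abs(A[:,c]@x-b).max().round(5),rk,sv[-1].round(4))
E
python3 fit.py
```

```text
[0, 1, 2, 3] [0.2608 0.5651 0.3384 0.2396] 0.04456 4 0.5827
[0, 1, 2, 3, 4, 5, 6] [ 3.469e-01  5.634e-01  3.448e-01  3.181e-01 -1.880e-02 -2.690e-02
 -4.000e-04] 0.0 7 0.1903
[0, 1, 2, 3, 12, 13] [ 0.3247  0.5209  0.3737  0.2477 -0.0074 -0.0412] 0.01706 6 0.2576
[0, 1, 2, 3, 4, 5, 6, 7, 11] [ 3.469e-01  5.634e-01  3.448e-01  3.181e-01 -1.880e-02 -2.690e-02
 -4.000e-04 -0.000e+00 -0.000e+00] 0.0 9 0.1538
[0, 1, 2, 3, 4, 5, 6, 7, 8, 9, 10, 11, 12, 13] [ 3.469e-01  5.634e-01  3.448e-01  3.181e-01 -1.880e-02 -2.690e-02
 -4.000e-04  0.000e+00  0.000e+00 -0.000e+00  0.000e+00  0.000e+00
 -0.000e+00 -0.000e+00] 0.0 14 0.016
```

```bash
cat > ik.py <<'E'
from h import *
from fit import row
from scipy.optimize import least_squares
D=np.array([.3469,.5634,.3448,.3181,-.0188,-.0269,-.0004])
lo=np.array([-3.01,-.46,-1.47,.13,-1,.04,-2.66]);hi=np.array([3.01,2.08,1.51,2.56,4.14,2.09,2.66])
def fk(q): return row(q)[:,:7]@D, frames(q)[-1]*Ro.from_euler("z",np.pi)
def rot(az,dip,sg):
    z=np.array([np.cos(dip)*np.cos(az),np.cos(dip)*np.sin(az),-np.sin(dip)]);x=sg*np.array([-np.sin(az),np.cos(az),0])
    return Ro.from_matrix(np.c_[x,np.cross(z,x),z])
def solve(p,R,q0,reg=1e-3):
    f=lambda q:(lambda P,Q:np.r_[(P-p)*5,(R.inv()*Q).as_rotvec(),reg*(q-q0)])(*fk(q))
    s=least_squares(f,np.clip(q0,lo+.01,hi-.01),bounds=(lo+.005,hi-.005),max_nfev=60)
    P,Q=fk(s.x);return s.x,np.linalg.norm(P-p),(R.inv()*Q).magnitude()
E
cat > t.py <<'E'
from ik import *
rng=np.random.default_rng(0)
az=np.radians(73.3);rest=np.array([.493,.275])
def ex(name,p,R,n=10):
    sols=[]
    for i in range(n):
        q,a,b=solve(np.array(p),R,rng.uniform(lo,hi))
        if a<1e-3 and b<5e-3: sols.append(q)
    m=[np.min(np.r_[q-lo,hi-q]) for q in sols]
    print(name,len(sols),sols[int(np.argmax(m))].round(2) if sols else "",flush=True)
n=np.array([np.cos(az),np.sin(az)])
for nm,A in(("out",az),("in",az+np.pi)):
    ex("place "+nm,[*rest,.13],rot(A,.52,1))
    for dip in(.3,.6):
        for sg in(1,-1): ex(f"regrip {nm} dip{dip} sg{sg}",[*rest,.09],rot(A,dip,sg))
for dip in(.1,.3,.6):
    for sg in(1,-1): ex(f"hang dip{dip} sg{sg}",[.55,.008,.15],rot(.09,dip,sg))
E
python3 t.py
```

```text
place out 1 [-0.03  1.05 -0.17  2.31  4.13  1.02 -1.27]
regrip out dip0.3 sg1 5 [ 0.58  1.6  -1.08  2.23  3.56  0.42 -0.22]
regrip out dip0.3 sg-1 2 [ 0.71  1.89 -1.46  2.22  2.4   0.47 -2.11]
regrip out dip0.6 sg1 3 [ 0.49  1.43 -1.18  2.26  2.73  0.48  0.31]
regrip out dip0.6 sg-1 5 [ 0.31  1.23 -0.79  2.27  3.57  0.53  2.53]
place in 8 [-1.16  1.49  1.11  1.11 -0.35  1.72 -0.53]
regrip in dip0.3 sg1 7 [-1.1   1.62  1.01  0.91 -0.21  1.88 -0.64]
regrip in dip0.3 sg-1 5 [-0.92  1.46  0.28  0.9   0.29  1.94  2.07]
regrip in dip0.6 sg1 8 [-0.99  1.32  0.48  1.14  0.05  1.57 -0.96]
regrip in dip0.6 sg-1 3 [-0.47  1.4  -0.94  1.1   0.98  2.08  1.45]
hang dip0.1 sg1 0 
hang dip0.1 sg-1 0 
hang dip0.3 sg1 0 
hang dip0.3 sg-1 0 
hang dip0.6 sg1 0 
hang dip0.6 sg-1 0
```

```bash
cat > t2.py <<'E'
exec(open("t.py").read().split("for nm")[0])
for dip in(.75,.85,.95):
    for sg in(1,-1): ex(f"hang dip{dip} sg{sg}",[.55,.008,.15],rot(.09,dip,sg),6)
    for sg in(1,-1): ex(f"hangfar dip{dip} sg{sg}",[.57,.008,.15],rot(.09,dip,sg),6)
    for nm,A in(("out",az),("in",az+np.pi)):
        for sg in(1,-1): ex(f"regrip {nm} dip{dip} sg{sg}",[*rest,.075],rot(A,dip,sg),6)
for dip in(0,.2):
    for sg in(1,-1):
        ex(f"side left dip{dip} {sg}",[.55,.03,.19],rot(.09-np.pi/2,dip,sg),6)
        ex(f"side right dip{dip} {sg}",[.55,-.02,.19],rot(.09+np.pi/2,dip,sg),6)
        ex(f"edge regrip dip{dip} {sg}",[.475,.28,.11],rot(-.29,dip,sg),8)
E
python3 t2.py
```

```text
hang dip0.75 sg1 0 
hang dip0.75 sg-1 0 
hangfar dip0.75 sg1 3 [ 0.01  0.9  -0.18  2.55  3.02  1.13 -1.42]
hangfar dip0.75 sg-1 3 [ 0.09  0.91 -0.32  2.54  2.93  1.13  1.83]
regrip out dip0.75 sg1 5 [ 0.38  1.31 -1.09  2.24  2.62  0.48  0.29]
regrip out dip0.75 sg-1 3 [ 0.12  1.1  -0.57  2.25  3.65  0.53  2.28]
regrip in dip0.75 sg1 3 [-0.7   1.2  -0.19  1.23  0.49  1.53 -1.37]
regrip in dip0.75 sg-1 3 [-0.84  1.2   0.11  1.24  0.27  1.44  1.95]
hang dip0.85 sg1 5 [ 0.59  1.22 -1.41  2.5   2.19  1.42 -0.4 ]
hang dip0.85 sg-1 6 [ 0.31  0.91 -0.72  2.52  2.6   1.03  2.19]
hangfar dip0.85 sg1 4 [ 0.5   1.03 -1.07  2.45  2.36  1.13 -0.61]
hangfar dip0.85 sg-1 2 [-0.18  0.84  0.14  2.48  3.24  0.9   1.45]
regrip out dip0.85 sg1 3 [ 0.37  1.3  -1.17  2.22  2.27  0.55  0.56]
regrip out dip0.85 sg-1 5 [ 0.06  1.04 -0.55  2.23  3.56  0.44  2.28]
regrip in dip0.85 sg1 4 [-0.98  1.2   0.46  1.34 -0.04  1.27 -0.93]
regrip in dip0.85 sg-1 2 [-0.37  1.32 -0.99  1.29  0.99  1.82  1.38]
hang dip0.95 sg1 2 [ 0.56  1.06 -1.23  2.42  2.14  1.14 -0.42]
hang dip0.95 sg-1 4 [ 0.25  0.81 -0.58  2.44  2.58 
[... 421 characters left out ...]
4  0.72  1.31 -1.06]
side right dip0 1 2 [ 0.95  1.54 -1.11  1.45 -0.27  1.23 -2.65]
edge regrip dip0 1 6 [-1.14  1.44 -0.15  2.16  1.61  1.76 -2.01]
side left dip0 -1 4 [-0.89  1.32  0.43  1.64  0.8   1.39  2.  ]
side right dip0 -1 2 [ 0.7   1.32 -0.49  1.47 -0.78  1.47  0.98]
edge regrip dip0 -1 6 [-1.39  1.47  0.19  2.17  1.58  1.36  1.08]
side left dip0.2 1 2 [-0.73  1.15  0.15  1.68  0.91  1.44 -1.24]
side right dip0.2 1 0 
edge regrip dip0.2 1 5 [-1.87  1.91  1.23  2.27  3.47  0.25  2.35]
side left dip0.2 -1 3 [-0.87  1.2   0.41  1.69  0.77  1.26  2.04]
side right dip0.2 -1 4 [ 1.02  1.6  -1.42  1.5   0.17  1.15  0.08]
edge regrip dip0.2 -1 4 [-1.44  1.37  0.32  2.25  1.73  1.07  1.06]
```

```bash
cat > path.py <<'E'
from ik import *
from scipy.spatial.transform import Slerp
def walk(q,segs,n=12):
    # segs: list of (p,R); local IK continuation
    for p1,R1 in segs:
        p0,R0=fk(q);sl=Slerp([0,1],Ro.concatenate([R0,R1]));rv=(R0.inv()*R1).as_rotvec();bad=0;jm=0
        for u in np.linspace(0,1,n+1)[1:]:
            qn,a,b=solve(p0+(np.array(p1)-p0)*u,sl(u),q,reg=.01);bad=max(bad,a,b*.3);jm=max(jm,abs(qn-q).max());q=qn
        print("to",np.round(p1,3),"turn",rv.round(3),"shift",R0.inv().apply(np.array(p1)-p0).round(3),"err",round(bad,4),"maxdq",round(jm,2),"q",q.round(2),flush=True)
    return q
E
cat > t3.py <<'E'
from path import *
q=np.array([1.2517,.6541,-.6181,1.997,-.3139,.5053,.1116])
rest=[.493,.275]
RP=rot(-1.862,.52,1)
for k,segs in {
 "direct":[([.45,0,.3],Slerp([0,1],Ro.concatenate([fk(q)[1],RP]))(.5)),([*rest,.22],RP),([*rest,.1],RP)],
 "yaw":[([.45,-.15,.3],rot(-2.49,1.4,1)),([.45,0,.3],rot(-2.1,1.2,1)),([*rest,.25],rot(-1.862,.9,1)),([*rest,.2],RP),([*rest,.1],RP)]}.items():
    print(k);qq=walk(q,segs)
print("regrip");RE=rot(-.291,0,1)
qq=walk(qq,[([.51,.33,.15],RP),([.46,.36,.25],rot(-1.1,.5,1)),([.39,.32,.2],rot(-.291,.3,1)),([.41,.3,.11],RE),([.475,.28,.11],RE)])
print("hang");RH=rot(.09-np.pi/2,0,1)
qq=walk(qq,[([.475,.28,.25],RE),([.47,.15,.25],rot(-.9,0,1)),([.5,.03,.24],RH),([.53,.03,.19],RH)])
E
python3 t3.py
```

```text
direct
to [0.45 0.   0.3 ] turn [-0.755  0.084 -0.336] shift [-0.221 -0.223  0.055] err 0.0 maxdq 0.17 q [-0.34  0.43  0.07  1.97  0.32  0.89 -1.12]
to [0.493 0.275 0.22 ] turn [-0.755  0.084 -0.336] shift [-0.13  -0.259 -0.006] err 0.0 maxdq 0.11 q [-0.85  1.14  0.08  1.09  0.38  1.87 -1.14]
to [0.493 0.275 0.1  ] turn [-0. -0. -0.] shift [ 0.    -0.104  0.06 ] err 0.0 maxdq 0.01 q [-0.84  1.29  0.07  1.07  0.36  1.75 -1.2 ]
yaw
to [ 0.45 -0.15  0.3 ] turn [-0.691 -0.013  0.004] shift [-0.102 -0.143  0.011] err 0.0 maxdq 0.1 q [ 0.17  0.47 -0.04  1.86  0.17  0.95 -0.9 ]
to [0.45 0.   0.3 ] turn [-0.197  0.104 -0.376] shift [-0.119 -0.09  -0.015] err 0.0 maxdq 0.03 q [-0.21  0.5  -0.11  1.85  0.33  1.1  -1.04]
to [0.493 0.275 0.25 ] turn [-0.299  0.119 -0.207] shift [-0.102 -0.26  -0.047] err 0.0 maxdq 0.07 q [-0.71  0.89 -0.12  1.3   0.38  1.58 -1.23]
to [0.493 0.275 0.2  ] turn [-0.38 -0.   -0.  ] shift [ 0.    -0.031  0.039] err 0.0 maxdq 0.03 q [-0.8   1.16 -0.04  1.09  0.44  1.88 -1.22]
to [0.493 0.275 0.1  ] turn [-0. -0. -0.] shift [ 0.    -0.087  0.05 ] err 0.0 maxdq 0.01 q [
[... 590 characters left out ...]
 1.56 -2.04]
to [0.475 0.28  0.11 ] turn [-0.  0.  0.] shift [-0.001 -0.     0.068] err 0.0 maxdq 0.01 q [-1.28  1.45  0.03  2.16  1.59  1.54 -2.04]
hang
to [0.475 0.28  0.25 ] turn [ 0.  0. -0.] shift [0.   0.14 0.  ] err 0.0 maxdq 0.03 q [-1.29  1.15  0.05  2.31  1.6   1.53 -1.9 ]
to [0.47 0.15 0.25] turn [ 0.    -0.609 -0.   ] shift [-0.126  0.     0.033] err 0.0 maxdq 0.04 q [-1.11  1.12  0.08  2.1   1.17  1.47 -1.62]
to [0.5  0.03 0.24] turn [-0.    -0.581 -0.   ] shift [-0.051 -0.01   0.113] err 0.0 maxdq 0.03 q [-0.8   1.16  0.16  1.8   0.91  1.57 -1.33]
to [0.53 0.03 0.19] turn [-0. -0. -0.] shift [ 0.03  -0.05   0.003] err 0.0 maxdq 0.01 q [-0.77  1.26  0.17  1.69  0.92  1.56 -1.32]
```

```bash
python3 -m pendant '[[[-0.14,0,0],[-0.02,-0.03,0.002],0.5],[[-0.28,0,0],[-0.04,-0.06,0.004],0.5],[[-0.42,0,0],[-0.06,-0.09,0.006],0.5],[[-0.56,0,0],[-0.08,-0.12,0.008],0.5],[[-0.69,0,0],[-0.1,-0.143,0.01],0.5],[[-0.69,0,0],[-0.1,-0.143,0.01],0.5],[[-0.69,0,0],[-0.1,-0.143,0.01],0.5]]'; python3 st.py; python3 rel.py .45 0 .3 -2.1 1.2 1
python3 - <<'E'
from h import *
b=pickle.load(open("side1.pkl","rb"));a=pickle.load(open("scene1.pkl","rb"))
P=onplane(b,[[256.3,304.8],[285.3,314.5]],0.0);d=P[1]-P[0];print("front",P.round(4).tolist(),np.linalg.norm(d),np.degrees(np.arctan2(d[1],d[0])))
d/=np.linalg.norm(d);n=np.array([d[1],-d[0],0]);n*=-np.sign(n[1]);print("ctr from front edge",P.mean(0)+.035*n)
k=onplane(b,[[285.3,313.5],[294.7,297]],.006);print("right edge",k.round(4).tolist(),np.linalg.norm(k[1]-k[0]))
print("lips",onplane(b,[[264.2,285.7],[260.3,292.3]],.037).round(4).tolist())
S=cv2.resize(b["image"][278:322,248:303,::-1],None,fx=10,fy=10,interpolation=cv2.INTER_CUBIC)
S2=cv2.resize(a["image"][178:208,285:315,::-1],None,fx=8,fy=8,interpolation=cv2.INTER_CUBIC)
S=np.clip(S.astype(float)*1.6,0,255).astype(np.uint8)
o=np.zeros((440,800,3),np.uint8);o[:,:550]=S;o[:240,555:795]=np.clip(S2*1.6,0,255);cv2.imwrite("pics/rest.png",o)
E
```

```text
clock: 4.8
tool_pos: [0.4536, -0.1425, 0.297]
eef_rot: [0.897, -0.434, -0.034, 0.077]
contact_force: [0.6, 1.1, -1.1]
opening: 0.625
4.8 [0.1225, 0.4702, 0.002, 1.8652, 0.1542, 0.9275, -0.8775] [0.4536, -0.1425, 0.297] [0.8968, -0.4342, -0.0345, 0.0772] F [0.5578, 1.1099, -1.1209] op 0.625
shift [-0.114  -0.0838 -0.0179] axes x,y,z: [[0.621, -0.784, 0.005], [-0.773, -0.611, 0.168], [-0.129, -0.109, -0.986]]
turn [-0.198  0.094 -0.361]
front [[0.5407, 0.2925, 0.0], [0.4576, 0.3207, 0.0]] 0.08770005768894527 161.25167301398827
ctr from front edge [0.48788241 0.27345454 0.        ]
right edge [[0.4574, 0.3225, 0.006], [0.4365, 0.2598, 0.006]] 0.06607593517347012
lips [[0.5221, 0.2539, 0.037], [0.5296, 0.2801, 0.037]]
```

View pics/rest.png

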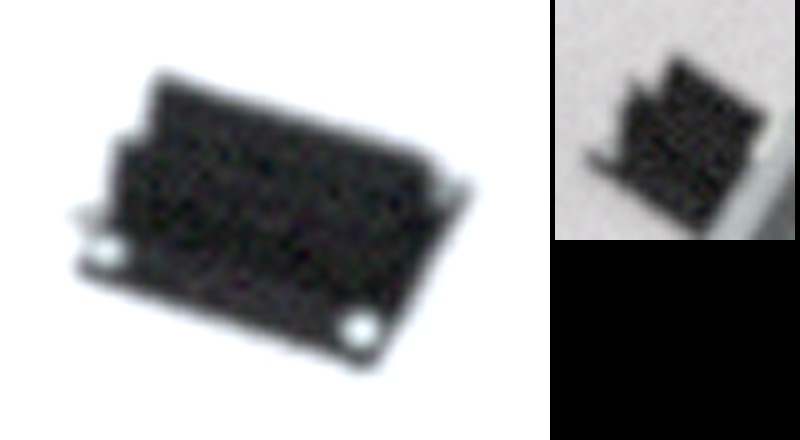

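```bash
python3 -m pendant '[[[-0.05,0.024,-0.09],[-0.029,-0.021,-0.004],0.5],[[-0.1,0.047,-0.18],[-0.057,-0.042,-0.009],0.5],[[-0.15,0.07,-0.27],[-0.085,-0.063,-0.013],0.5],[[-0.198,0.094,-0.361],[-0.114,-0.084,-0.018],0.5],[[-0.198,0.094,-0.361],[-0.114,-0.084,-0.018],0.5],[[-0.198,0.094,-0.361],[-0.114,-0.084,-0.018],0.5]]' >/dev/null; python3 st.py; python3 rel.py .49 .276 .25 -1.876 0.52 1
```

```text
5.4 [-0.2315, 0.5035, -0.0549, 1.8568, 0.3107, 1.085, -1.0131] [0.4477, -0.0075, 0.2989] [0.9469, -0.263, -0.051, 0.1781] F [0.2442, -0.96, -1.2456] op 0.628
shift [-0.11   -0.2644 -0.0505] axes x,y,z: [[0.856, -0.516, -0.003], [-0.48, -0.798, 0.364], [-0.19, -0.31, -0.931]]
turn [-0.675  0.16  -0.181]
```

```bash
python3 -m pendant '[[[-0.1,0.023,-0.026],[-0.016,-0.038,-0.007],0.5],[[-0.2,0.046,-0.052],[-0.032,-0.076,-0.014],0.5],[[-0.3,0.07,-0.08],[-0.048,-0.114,-0.022],0.5],[[-0.4,0.095,-0.107],[-0.064,-0.152,-0.029],0.5],[[-0.5,0.12,-0.134],[-0.08,-0.19,-0.036],0.5],[[-0.6,0.142,-0.16],[-0.096,-0.228,-0.043],0.5],[[-0.675,0.16,-0.181],[-0.11,-0.264,-0.05],0.5],[[-0.675,0.16,-0.181],[-0.11,-0.264,-0.05],0.5],[[-0.675,0.16,-0.181],[-0.11,-0.264,-0.05],0.5],[[-0.675,0.16,-0.181],[-0.11,-0.264,-0.05],0.5]]' >/dev/null; python3 st.py; python3 rel.py .49 .276 .16 -1.876 0.52 1
```

```text
6.4 [-0.8057, 1.0941, -0.0018, 1.079, 0.4219, 1.94, -1.1786] [0.4923, 0.2717, 0.252] [0.8545, -0.1357, -0.0759, 0.4956] F [-0.814, -0.639, -1.0229] op 0.63
shift [-0.004  -0.0815  0.0429] axes x,y,z: [[0.952, -0.307, 0.005], [-0.157, -0.472, 0.868], [-0.264, -0.826, -0.497]]
turn [-0.     0.004 -0.008]
```

Next I lower to just above the lips and check with the side and scene cameras.

```bash
python3 -m pendant '[[[0,0.004,-0.008],[-0.002,-0.025,0.013],0.5],[[0,0.004,-0.008],[-0.004,-0.05,0.026],0.5],[[0,0.004,-0.008],[-0.004,-0.075,0.04],0.5],[[0,0.004,-0.008],[-0.004,-0.0815,0.043],0.5],[[0,0.004,-0.008],[-0.004,-0.0815,0.043],0.5],[[0,0.004,-0.008],[-0.004,-0.0815,0.043],0.5]]' >/dev/null; python3 st.py
python3 - <<'E'
from plant import r
from h import *
I=[]
for n,(x,y,w,h) in(("side",(225,215,100,110)),("scene",(260,110,100,110))):
    s=r.snapshot(n);s["st"]=r.get_state();pickle.dump(s,open(n+"2.pkl","wb"))
    I.append(cv2.resize(s["image"][y:y+h,x:x+w,::-1],(400,440),interpolation=cv2.INTER_CUBIC))
cv2.imwrite("pics/pl.png",np.clip(np.hstack(I)*1.3,0,255))
E
```

```text
7.0 [-0.8108, 1.207, -0.0144, 1.083, 0.4103, 1.8344, -1.2319] [0.4896, 0.2782, 0.1611] [0.856, -0.1304, -0.0755, 0.4945] F [0.9993, -0.6419, -1.0586] op 0.628[ WARN:0@3.550] global loadsave.cpp:1063 imwrite_ Unsupported depth image for selected encoder is fallbacked to CV_8U.
```

View pics/pl.png

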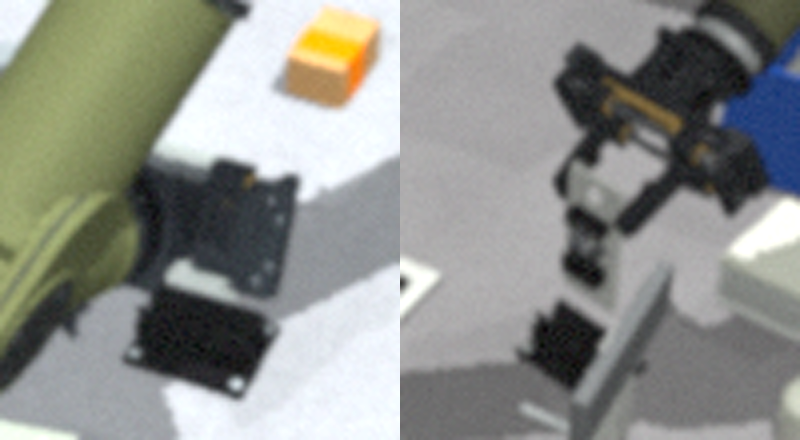

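Run:
```python
from h import *
a=pickle.load(open("scene2.pkl","rb"));b=pickle.load(open("side2.pkl","rb"))
R=Ro.from_quat(a["st"]["eef_rot"]);p=a["st"]["tool_pos"]
phi=.52
# module axes in tool frame
xm=R.apply([0,np.cos(phi),-np.sin(phi)]);zm=-R.apply([0,np.sin(phi),np.cos(phi)]);ym=np.cross(zm,xm)
print("xm",xm.round(3),"zm",zm.round(3))
M=lambda x,y,z:p+xm*(x-.033)+ym*y+zm*(z-.0165)
F=[M(-.06,s*.028,.017) for s in(1,-1)];T=[M(.06,s*.028,.017) for s in(1,-1)]
print("foot",np.round(F,3).tolist())
for s,o in((a,(260,110)),(b,(225,215))):
    print(((proj(s,F+T)-o)*4).round(0).tolist())
d=np.array([.954,-.3,0]);n=np.array([.3,.954,0]);c=np.array([.49,.276,.037])
for s,o in((a,(260,110)),(b,(225,215))):
    print("slot ends +-45, lips +-12 at z.037",((proj(s,[c+d*u+n*v for u in(.045,-.045) for v in(.012,-.012)])-o)*4).round(0).tolist())
```

```text
xm [-0.001 -0.004  1.   ] zm [0.297 0.955 0.004]
foot [[0.516, 0.271, 0.068], [0.463, 0.288, 0.068]]
[[212.0, 310.0], [163.0, 278.0], [222.0, 191.0], [170.0, 159.0]]
[[160.0, 269.0], [237.0, 291.0], [154.0, 133.0], [235.0, 154.0]]
slot ends +-45, lips +-12 at z.037 [[233.0, 345.0], [213.0, 358.0], [155.0, 294.0], [135.0, 306.0]]
slot ends +-45, lips +-12 at z.037 [[132.0, 302.0], [147.0, 279.0], [254.0, 339.0], [267.0, 315.0]]
```

```bash
python3 -m pendant '[[[0,0,0],[0,-0.01,0.009],0.5],[[0,0,0],[0,-0.02,0.015],0.5],[[0,0,0],[0,-0.03,0.02],0.5],[[0,0,0],[0,-0.03,0.02],0.5],[[0,0,0],[0,-0.03,0.02],0.5]]' >/dev/null; python3 st.py
python3 -m pendant '[[[0,0,0],[0,-0.008,0.005],0.5],[[0,0,0],[0,-0.013,0.008],0.5],[[0,0,0],[0,-0.013,0.008],0.5],[[0,0,0],[0,-0.013,0.008],0.5]]' >/dev/null; python3 st.py; python3 rel.py .49 .276 .1 -1.876 0.52 1
```

```text
7.6 [-0.81, 1.2573, -0.0177, 1.0832, 0.4085, 1.7919, -1.2508] [0.4875, 0.2762, 0.1224] [0.8555, -0.1289, -0.0767, 0.4957] F [-0.844, -1.0247, -1.1011] op 0.631
8.0 [-0.8092, 1.2775, -0.0185, 1.0788, 0.4083, 1.7762, -1.2577] [0.4876, 0.2757, 0.1073] [0.8557, -0.1291, -0.0764, 0.4952] F [0.1659, -2.8461, -2.237] op 0.625
shift [ 0.0022 -0.0068  0.0028] axes x,y,z: [[0.955, -0.297, -0.003], [-0.145, -0.476, 0.867], [-0.259, -0.828, -0.498]]
turn [-0.001 -0.002  0.004]
```

```bash
python3 -m pendant '[[[0,0,0],[0,-0.003,0.002],0.5],[[0,0,0],[0,-0.006,0.0035],0.5],[[0,0,0],[0,-0.006,0.0035],0.5],[[0,0,0],[0,-0.006,0.0035],0.5]]' >/dev/null; python3 st.py
python3 - <<'E'
from plant import r
from h import *
I=[]
for n,(x,y,w,h) in(("side",(225,215,100,110)),("scene",(260,110,100,110))):
    s=r.snapshot(n);pickle.dump(s,open(n+"3.pkl","wb"))
    I.append(cv2.resize(s["image"][y:y+h,x:x+w,::-1],(400,440),interpolation=cv2.INTER_CUBIC))
cv2.imwrite("pics/pl2.png",np.hstack(I))
E
```

```text
8.4 [-0.8103, 1.2823, -0.0177, 1.0738, 0.4095, 1.7813, -1.2602] [0.4877, 0.2759, 0.1062] [0.8542, -0.1301, -0.0757, 0.4977] F [-1.8582, 2.3629, 20.6203] op 0.627
```

View pics/pl2.png

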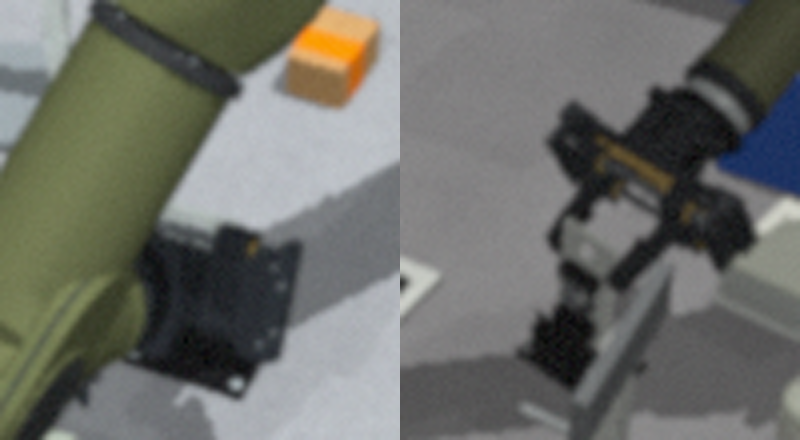

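Run:
```python
from h import *
w=wristcam(pickle.load(open("wrist2.pkl","rb")))
k=onplane(w,[[275.5,291],[232,111],[326,112]],.02);far=(k[1]+k[2])/2
d=np.array([-.795,-.606,0]);print(k.round(4),"foot->TCP along x_m",(np.array([.4078,-.311,0])-far)@d,"hole->TCP",(np.array([.4078,-.311,0])-k[0])@d)
a=pickle.load(open("scene3.pkl","rb"));d=np.array([.953,-.303,0])
c=np.array([.4877,.2757,0])
for top in(.126,.132,.138): print(top,((proj(a,[c+d*s*.028+[0,0,top] for s in(1,-1)]+[c+[0,0,top-.016]])-(260,110))*4).round(0).tolist())
```

```text
[[ 0.3998 -0.3172  0.02  ]
 [ 0.4658 -0.2333  0.02  ]
 [ 0.4996 -0.278   0.02  ]] foot->TCP along x_m 0.09307579564822505 hole->TCP -0.010078923436084661
0.126 [[213.0, 255.0], [162.0, 224.0], [186.0, 255.0]]
0.132 [[213.0, 249.0], [163.0, 218.0], [186.0, 249.0]]
0.138 [[213.0, 243.0], [163.0, 212.0], [187.0, 243.0]]
```

Side and scene views show the module upright in the slot, with about 20 N of support. The foot stops at z≈0.013, which matches the component edge sitting on the lip at 37 mm. I take it as seated and let go, then back off along the tool axis.

```bash
python3 -m pendant '[[[0,0,0],[0,0.003,-0.002],0.5],[[0,0,0],[0,0.003,-0.002],0.65],[[0,0,0],[0,0.003,-0.002],0.8],[[0,0,0],[0,0.003,-0.002],0.85],[[0,0,0],[0,0.003,-0.002],0.85]]'; python3 st.py
python3 -m pendant '[[[0,0,0],[0,0,-0.015],0.85],[[0,0,0],[0,0,-0.04],0.85],[[0,0,0],[0,0,-0.07],0.85],[[0,0,0],[0,0,-0.1],0.85],[[0,0,0],[0,0,-0.11],0.85],[[0,0,0],[0,0,-0.11],0.85]]' >/dev/null; python3 st.py; python3 rel.py .46 .38 .28 -1.1 0.5 1
python3 - <<'E'
from plant import r
from h import *
st=r.get_state();s=r.snapshot("wrist");s["st"]=st;pickle.dump(s,open("wrist4.pkl","wb"));c=r.snapshot("scene");pickle.dump(c,open("scene4.pkl","wb"))
cv2.imwrite("pics/p4.png",np.hstack([cv2.resize(s["image"][:,:,::-1],(480,360)),cv2.resize(c["image"][110:220,260:350,::-1],(295,360))]))
E
```

```text
clock: 9.0
tool_pos: [0.4876, 0.2763, 0.1039]
eef_rot: [0.856, -0.129, -0.076, 0.495]
contact_force: [0.1, 0.5, -0.2]
opening: 0.848
9.0 [-0.8094, 1.2825, -0.0191, 1.0758, 0.4082, 1.7741, -1.2589] [0.4876, 0.2763, 0.1039] [0.8559, -0.129, -0.0763, 0.495] F [0.1186, 0.4751, -0.1754] op 0.848
9.6 [-0.922, 1.3865, 0.2478, 0.6166, 0.2397, 2.0868, -1.0379] [0.5169, 0.3684, 0.1597] [0.8558, -0.1298, -0.0727, 0.4954] F [0.2929, 0.4429, 0.3242] op 0.847
shift [-0.0573  0.1073 -0.0552] axes x,y,z: [[0.956, -0.294, 0.004], [-0.15, -0.475, 0.867], [-0.253, -0.829, -0.499]]
turn [-0.019  0.669 -0.38 ]
```

View pics/p4.png

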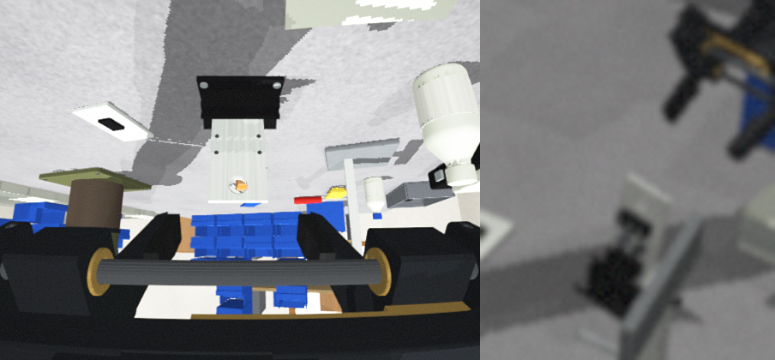

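Run:
```python
from h import *
w=wristcam(pickle.load(open("wrist4.pkl","rb")));a=pickle.load(open("scene4.pkl","rb"))
k=7/6
# bright plate contour in wrist image for corners
for nm,pw,ps in(("left(-x world)",(211*k,202*k),(305.9,163.5)),("right",(268*k,201*k),(317.5,172))):
    X=tri([(w,pw),(a,ps)]);print(nm,X.round(4),proj(w,X).round(1),np.round(pw,1),proj(a,X).round(1),ps)
c,d=ray(w,[(239.5*k,186.5*k)]);n=np.array([.302,.953,0])
for off in(-.02,-.01,0,.01,.02): 
    print(off,(c+d[0]*((np.array([.4877,.2757,0])@n+off-c@n)/(d[0]@n))).round(4))
q=[]
for p in((211*k,202*k),(268*k,201*k)):
    c,d=ray(w,[p]);q.append([d[0],c])
for off in(-.02,-.01,0,.01,.02):
    P=[c+d*((np.array([.4877,.2757,0])@n+off-c@n)/(d@n)) for d,c in q];print(off,"width",np.linalg.norm(P[1]-P[0]).round(4),P[0].round(4),P[1].round(4))
```

```text
left(-x world) [0.4707 0.3029 0.1276] [[246.6 235.3]] [246.2 235.7] [[305.8 163.4]] (305.9, 163.5)
right [0.5211 0.2836 0.126 ] [[313.7 233.8]] [312.7 234.5] [[317.3 171.8]] (317.5, 172)
-0.02 [0.4838 0.256  0.1041]
-0.01 [0.4867 0.2655 0.1063]
0 [0.4896 0.2751 0.1086]
0.01 [0.4925 0.2847 0.1108]
0.02 [0.4954 0.2942 0.113 ]
-0.02 width 0.0623 [0.4541 0.2654 0.1214] [0.5134 0.2466 0.1204]
-0.01 width 0.06 [0.4581 0.2746 0.123 ] [0.5153 0.2565 0.122 ]
0 width 0.0577 [0.4621 0.2838 0.1246] [0.5171 0.2664 0.1237]
0.01 width 0.0554 [0.4661 0.2931 0.1262] [0.5189 0.2763 0.1253]
0.02 width 0.0531 [0.47   0.3023 0.1278] [0.5207 0.2862 0.1269]
```

The view shows the module standing in the slot with its components towards −y. It leans a little to +y, and its hole is at about (0.491, 0.283, 0.11). Next is the regrip on the robot-side edge.

```bash
python3 -m pendant '[[[-0.003,0.11,-0.063],[-0.003,0.02,-0.02],1],[[-0.006,0.22,-0.126],[-0.01,0.045,-0.035],1],[[-0.01,0.33,-0.19],[-0.022,0.065,-0.045],1],[[-0.013,0.44,-0.25],[-0.034,0.085,-0.05],1],[[-0.016,0.55,-0.315],[-0.046,0.1,-0.055],1],[[-0.019,0.669,-0.38],[-0.057,0.107,-0.055],1],[[-0.019,0.669,-0.38],[-0.057,0.107,-0.055],1],[[-0.019,0.669,-0.38],[-0.057,0.107,-0.055],1]]' >/dev/null; python3 st.py; python3 rel.py .37 .33 .22 -.302 0.3 1
cat > t4.py <<'E'
from path import *
from plant import r
q=r.get_state()["q"]
RE=rot(-.302,0,1)
walk(q,[([.37,.33,.22],rot(-.302,.3,1)),([.38,.312,.114],RE),([.4724,.2837,.114],RE)])
E
python3 t4.py
```

```text
10.5 [-1.2391, 0.9677, 0.197, 1.3855, 0.6484, 1.5432, -0.8747] [0.4592, 0.3787, 0.2792] [0.8374, 0.2026, 0.115, 0.4945] F [0.1423, 0.063, 0.0995] op 0.999
shift [-0.1011 -0.051   0.0317] axes x,y,z: [[0.891, 0.453, -0.008], [0.226, -0.429, 0.875], [0.393, -0.782, -0.484]]
turn [-0.198  0.739 -0.307]
to [0.37 0.33 0.22] turn [-0.198  0.739 -0.307] shift [-0.101 -0.051  0.032] err 0.0 maxdq 0.11 q [-1.59  1.01  0.17  2.29  1.4   1.1  -1.7 ]
to [0.38  0.312 0.114] turn [-0.3  0.   0. ] shift [-0.014 -0.097  0.046] err 0.0 maxdq 0.04 q [-1.64  1.46  0.21  2.16  1.34  1.24 -1.97]
to [0.472 0.284 0.114] turn [-0. -0.  0.] shift [0.    0.    0.097] err 0.0 maxdq 0.02 q [-1.47  1.49  0.31  2.16  1.56  1.22 -2.04]
```

```bash
python3 -m pendant '[[[-0.03,0.12,-0.05],[-0.016,-0.008,0.005],1],[[-0.06,0.24,-0.1],[-0.033,-0.017,0.01],1],[[-0.1,0.37,-0.153],[-0.05,-0.025,0.016],1],[[-0.13,0.49,-0.204],[-0.067,-0.034,0.021],1],[[-0.165,0.615,-0.255],[-0.084,-0.042,0.026],1],[[-0.198,0.739,-0.307],[-0.101,-0.051,0.032],1],[[-0.198,0.739,-0.307],[-0.101,-0.051,0.032],1],[[-0.198,0.739,-0.307],[-0.101,-0.051,0.032],1]]' >/dev/null; python3 st.py; python3 rel.py .37 .315 .114 -.302 0 1
```

```text
11.3 [-1.6318, 1.024, 0.2425, 2.2879, 1.3987, 1.0398, -1.6915] [0.372, 0.3304, 0.2189] [0.648, 0.4759, 0.3518, 0.4795] F [1.084, -0.2288, -0.0949] op 0.996
shift [-0.0153 -0.0995  0.0333] axes x,y,z: [[0.3, 0.954, -0.0], [0.279, -0.087, 0.956], [0.912, -0.287, -0.293]]
turn [-0.297  0.002  0.   ]
```

```bash
python3 -m pendant '[[[-0.1,0,0],[-0.005,-0.025,0.008],1],[[-0.2,0,0],[-0.01,-0.05,0.017],1],[[-0.297,0.002,0],[-0.015,-0.08,0.026],1],[[-0.297,0.002,0],[-0.0153,-0.0995,0.0333],1],[[-0.297,0.002,0],[-0.0153,-0.0995,0.0333],1],[[-0.297,0.002,0],[-0.0153,-0.0995,0.0333],1]]' >/dev/null; python3 st.py; python3 rel.py .4724 .2837 .114 -.302 0 1
python3 - <<'E'
from plant import r
from h import *
st=r.get_state();s=r.snapshot("wrist");s["st"]=st;pickle.dump(s,open("wrist5.pkl","wb"));cv2.imwrite("pics/w5.png",s["image"][:,:,::-1])
E
```

```text
11.9 [-1.6971, 1.4686, 0.2583, 2.1576, 1.3074, 1.1719, -1.9497] [0.3706, 0.315, 0.1156] [0.5707, 0.4173, 0.4198, 0.5692] F [0.3809, 0.1058, 0.5566] op 1.003
shift [ 0.0006 -0.0016  0.1065] axes x,y,z: [[0.299, 0.954, 0.004], [-0.002, -0.004, 1.0], [0.954, -0.299, 0.0]]
turn [ 0.     0.002 -0.004]
```

View pics/w5.png

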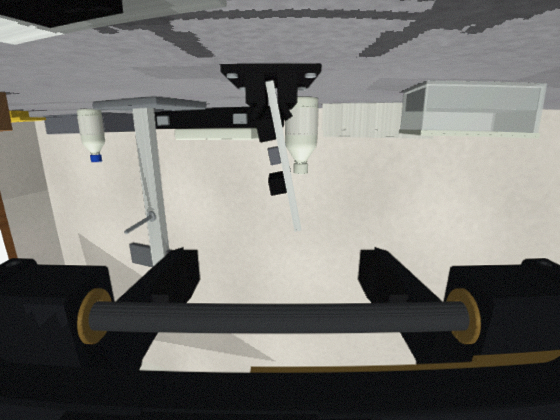

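The plate is edge-on from (270,82) at the slot to (297,230) at its top, so it leans about 0.18 rad. I'll roll the tool to match before gripping.

Run:
```python
from h import *
w=wristcam(pickle.load(open("wrist5.pkl","rb")))
d=np.array([.954,-.299,0]);n=np.array([.299,.954,0]);R=Ro.from_quat(w["st"]["eef_rot"])
h0=np.array([.4896,.2751,0])@d-.028
P=[]
for p in((297,230),(270,82),(294,211),(294,205)):
    c,v=ray(w,[p]);X=c+v[0]*((h0-c@d)/(v[0]@d));P.append(X);print(p,X.round(4),"n",(X@n).round(4),"slotn",(np.array([.4877,.2757,0])@n).round(4))
t=P[0]-P[1];print("tilt",np.arctan2(t@n,t[2]),"len",np.linalg.norm(t))
u=t/np.linalg.norm(t);H=P[0]-u*.016;T=H+d*(.028-.019);print("TCP target",T.round(4),"shift",R.inv().apply(T-w["st"]["tool_pos"]).round(4))
```

```text
(297, 230) [0.4679 0.2996 0.1267] n 0.4257 slotn 0.4088
(270, 82) [0.4615 0.2791 0.0095] n 0.4043 slotn 0.4088
(294, 211) [0.4671 0.297  0.1099] n 0.423 slotn 0.4088
(294, 205) [0.4671 0.2969 0.1047] n 0.4229 slotn 0.4088
tilt 0.18090633696293673 len 0.119155055730609
TCP target [0.4756 0.2941 0.111 ] shift [ 0.0115 -0.0047  0.1065]
```

```bash
python3 -m pendant '[[[0,0,-0.1],[0.006,-0.003,0.02],1],[[0,0,-0.18],[0.0115,-0.0045,0.045],1],[[0,0,-0.18],[0.0115,-0.0045,0.075],1],[[0,0,-0.18],[0.0115,-0.0045,0.095],1],[[0,0,-0.18],[0.0115,-0.0045,0.1065],1],[[0,0,-0.18],[0.0115,-0.0045,0.1065],1],[[0,0,-0.18],[0.0115,-0.0045,0.1065],1]]' >/dev/null; python3 st.py; python3 rel.py .4756 .2941 .111
python3 -m pendant '[[[0,0,0],[0,0,0],0.7],[[0,0,0],[0,0,0],0.4],[[0,0,0],[0,0,0],0.2],[[0,0,0],[0,0,0],0],[[0,0,0],[0,0,0],0],[[0,0,0],[0,0,0],0],[[0,0,0],[0,0,0],0],[[0,0,0],[0,0,0],0]]' 35 >/dev/null; python3 st.py
```

```text
12.65 [-1.5109, 1.4976, 0.3597, 2.1317, 1.5394, 1.1552, -1.8306] [0.4741, 0.2945, 0.111] [0.5305, 0.4682, 0.3668, 0.604] F [-0.203, 0.4331, -0.1333] op 1.0
shift [ 0.0001 -0.      0.0015] axes x,y,z: [[0.292, 0.94, -0.176], [0.054, 0.168, 0.984], [0.955, -0.297, -0.001]]
13.45 [-1.5105, 1.5, 0.3607, 2.1316, 1.5401, 1.1551, -1.8311] [0.4745, 0.2939, 0.1105] [0.5298, 0.4685, 0.3665, 0.6046] F [0.3826, -0.4506, -0.1173] op 0.294
```

```bash
python3 -m pendant '[[[0,0,0],[0,0,0],0],[[0,0,0],[0,0,0],0],[[0,0,0],[0,0,0],0],[[0,0,0],[0,0,0],0]]' 35 >/dev/null; python3 st.py
python3 -m pendant '[[[0,0,0],[0,0,0],0],[[0,0,0],[0,0,0],0],[[0,0,0],[0,0,0],0],[[0,0,0],[0,0,0],0]]' 35 >/dev/null; python3 st.py
```

```text
13.85 [-1.5106, 1.4999, 0.3608, 2.1313, 1.5403, 1.1551, -1.8311] [0.4745, 0.2942, 0.1105] [0.5298, 0.4685, 0.3667, 0.6045] F [0.3846, 0.1258, 0.1988] op 0.063
14.25 [-1.5106, 1.4999, 0.3607, 2.1315, 1.5402, 1.1551, -1.8311] [0.4745, 0.2941, 0.1105] [0.5298, 0.4685, 0.3666, 0.6045] F [0.4155, 0.261, 0.2549] op 0.066
```

```bash
python3 -m pendant '[[[0,0,0],[0,0.015,0],0],[[0,0,0],[0,0.035,0],0],[[0,0,0],[0,0.065,0],0],[[0,0,0],[0,0.1,0],0],[[0,0,0],[0,0.14,0],0],[[0,0,0.09],[0,0.15,0],0],[[0,0,0.18],[0,0.15,0],0],[[0,0,0.18],[0,0.15,0],0],[[0,0,0.18],[0,0.15,0],0]]' 45 >/dev/null; python3 st.py
cat > t5.py <<'E'
from path import *
from plant import r
q=r.get_state()["q"];RH=rot(.09-np.pi/2,0,1)
walk(q,[([.45,.2,.25],rot(-.9,0,1)),([.5,.06,.24],RH),([.544,.026,.195],RH),([.58,.026,.186],RH)])
E
python3 t5.py; python3 rel.py .45 .2 .25 -.9 0 1
python3 - <<'E'
from plant import r
from h import *
s=r.snapshot("wrist");s["st"]=r.get_state();pickle.dump(s,open("wrist6.pkl","wb"))
E
```

```text
15.15 [-1.5317, 1.1906, 0.4458, 2.2113, 1.5744, 1.1492, -1.7752] [0.4823, 0.3191, 0.2583] [0.5695, 0.4197, 0.4184, 0.5696] F [0.0498, -0.5472, -1.3831] op 0.063
to [0.45 0.2  0.25] turn [-0.001 -0.598  0.002] shift [-0.123 -0.008  0.005] err 0.0 maxdq 0.06 q [-1.39  1.18  0.41  2.02  0.99  1.24 -1.39]
to [0.5  0.06 0.24] turn [-0.    -0.581 -0.   ] shift [-0.048 -0.01   0.141] err 0.0 maxdq 0.03 q [-1.    1.23  0.47  1.75  0.74  1.4  -1.12]
to [0.544 0.026 0.195] turn [-0. -0. -0.] shift [ 0.041 -0.045  0.038] err 0.0 maxdq 0.01 q [-0.92  1.32  0.48  1.67  0.78  1.35 -1.13]
to [0.58  0.026 0.186] turn [-0. -0. -0.] shift [ 0.036 -0.009  0.003] err 0.0 maxdq 0.01 q [-0.88  1.35  0.49  1.56  0.79  1.38 -1.07]
shift [-0.1233 -0.0085  0.0046] axes x,y,z: [[0.298, 0.955, -0.002], [0.001, 0.001, 1.0], [0.955, -0.298, -0.001]]
turn [-0.001 -0.598  0.002]
```

Fz is −1.4 N, so the module is in hand. Moving towards the stand.

```bash
python3 -m pendant '[[[0,-0.12,0],[-0.025,-0.002,0],0],[[0,-0.24,0],[-0.05,-0.004,0.001],0],[[0,-0.36,0],[-0.075,-0.006,0.002],0],[[0,-0.48,0],[-0.1,-0.007,0.003],0],[[0,-0.598,0],[-0.123,-0.008,0.004],0],[[0,-0.598,0],[-0.123,-0.008,0.004],0],[[0,-0.598,0],[-0.123,-0.008,0.004],0]]' >/dev/null; python3 st.py; python3 rel.py .5 .06 .24 -1.481 0 1
```

```text
15.9 [-1.407, 1.1903, 0.4375, 2.0196, 0.9801, 1.2121, -1.375] [0.45, 0.201, 0.2497] [0.6676, 0.2338, 0.2332, 0.6673] F [0.4738, 0.9667, -1.2441] op 0.064
shift [-0.0488 -0.0096  0.1414] axes x,y,z: [[0.782, 0.623, -0.001], [0.001, -0.0, 1.0], [0.623, -0.782, -0.001]]
turn [-0.001 -0.583  0.001]
```

```bash
python3 -m pendant '[[[0,-0.12,0],[-0.01,-0.002,0.028],0],[[0,-0.24,0],[-0.02,-0.004,0.056],0],[[0,-0.36,0],[-0.03,-0.006,0.084],0],[[0,-0.48,0],[-0.04,-0.008,0.112],0],[[0,-0.583,0],[-0.0488,-0.0096,0.1414],0],[[0,-0.583,0],[-0.0488,-0.0096,0.1414],0],[[0,-0.583,0],[-0.0488,-0.0096,0.1414],0]]' >/dev/null; python3 st.py; python3 rel.py .53 .0275 .195 -1.481 0 1
```

```text
16.6 [-1.0194, 1.2396, 0.496, 1.7512, 0.7229, 1.3793, -1.1027] [0.4993, 0.0595, 0.2401] [0.7065, 0.0317, 0.0311, 0.7064] F [-0.2946, 0.04, -1.4018] op 0.062
shift [ 0.0277 -0.0451  0.0346] axes x,y,z: [[0.996, 0.089, -0.001], [0.001, -0.0, 1.0], [0.089, -0.996, -0.0]]
turn [-0.     0.001  0.001]
```

```bash
python3 -m pendant '[[[0,0,0],[0.008,-0.013,0.01],0],[[0,0,0],[0.018,-0.03,0.022],0],[[0,0,0],[0.0277,-0.045,0.0346],0],[[0,0,0],[0.0277,-0.045,0.0346],0],[[0,0,0],[0.0277,-0.045,0.0346],0]]' >/dev/null; python3 st.py
python3 - <<'E'
from plant import r
from h import *
I=[]
st=r.get_state()
for n,(x,y,w,h) in(("side",(225,150,70,90)),("scene",(265,170,70,90))):
    s=r.snapshot(n);s["st"]=st;pickle.dump(s,open(n+"7.pkl","wb"))
    I.append(cv2.resize(s["image"][y:y+h,x:x+w,::-1],(280,360),interpolation=cv2.INTER_CUBIC))
s=r.snapshot("wrist");s["st"]=st;pickle.dump(s,open("wrist7.pkl","wb"))
o=np.hstack(I);o=cv2.resize(o,(800,514));cv2.imwrite("pics/h7.png",o)
cv2.imwrite("pics/w7.png",s["image"][:,:,::-1])
R=Ro.from_quat(st["eef_rot"]);p=st["tool_pos"]
hole=p+R.apply([0,0,.0195])
pt=np.array([.566,.0085,.195])
for n in("side","scene"):
    s=pickle.load(open(n+"7.pkl","rb"));o=(225,150) if n=="side" else (265,170)
    print(n,"hole,peg px in view",((proj(s,[hole,pt])-o)*(800/140)).round(0).tolist())
E
```

```text
17.1 [-0.9482, 1.3247, 0.5003, 1.7027, 0.7508, 1.322, -1.1269] [0.5298, 0.0278, 0.195] [0.7063, 0.0316, 0.0308, 0.7065] F [0.892, 0.0459, -1.5361] op 0.063
side hole,peg px in view [[253.0, 227.0], [188.0, 225.0]]
scene hole,peg px in view [[78.0, 212.0], [143.0, 237.0]]
```

View pics/h7.png

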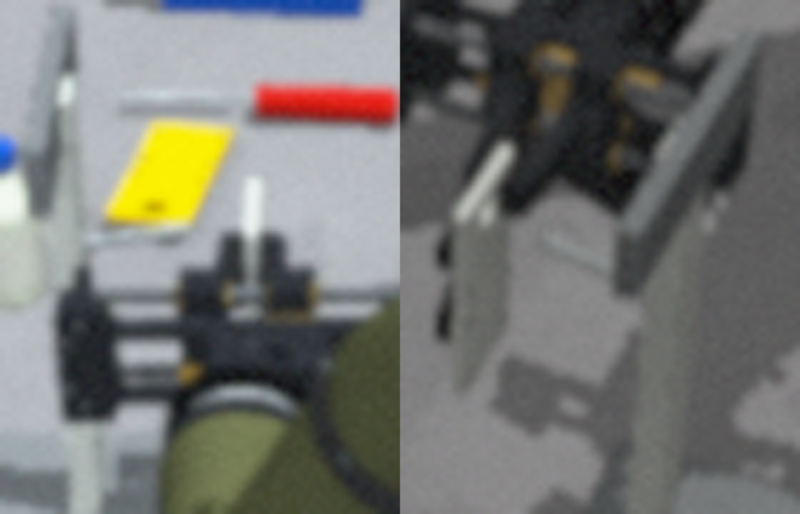

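The side view shows the plate edge-on and vertical, at x≈252 in the view, with the peg tip at (188,232). The scene view shows the bare back facing the post, with the top corners near (458,222) and (513,148) and the peg tip at (547,238). Now I compare these with the predictions.

Run:
```python
from h import *
s=pickle.load(open("scene7.pkl","rb"));b=pickle.load(open("side7.pkl","rb"));st=s["st"];R=Ro.from_quat(st["eef_rot"]);p=st["tool_pos"];k=800/140
hole=p+R.apply([0,0,.0195])
C=[hole+R.apply([.003,y,z]) for y,z in((.016,.028),(.016,-.028),(-.104,.028))]
print("scene pred corners(+400)",((proj(s,C)-(265,170))*k+(400,0)).round(0).tolist())
C2=[hole+R.apply([0,.016,z]) for z in(.028,-.028)]
print("side pred top edge",((proj(b,C2)-(225,150))*k).round(0).tolist())
print("px/mm scene: d(up 10mm)",((proj(s,[hole+[0,0,.01],hole+R.apply([0,0,.01]),hole+R.apply([.01,0,0])])-proj(s,hole))*k).round(1).tolist())
t=tri([(s,((147)/k+265,238/k+170)),(b,(187/k+225,232/k+150))]);print("tip again",t.round(4))
```

```text
scene pred corners(+400) [[460.0, 225.0], [508.0, 153.0], [457.0, 405.0]]
side pred top edge [[254.0, 173.0], [251.0, 231.0]]
px/mm scene: d(up 10mm) [[0.3, -15.7], [-8.6, 13.0], [19.4, 6.0]]
tip again [0.5667 0.0113 0.1922]
```

```bash
python3 -m pendant '[[[0,0,0],[0.008,0,0.0035],0],[[0,0,0],[0.018,0,0.0035],0],[[0,0,0],[0.028,0,0.0035],0],[[0,0,0],[0.034,0,0.0035],0],[[0,0,0],[0.038,0,0.0035],0],[[0,0,0],[0.042,-0.001,0.0035],0],[[0,0,0],[0.042,-0.001,0.0035],0]]' >/dev/null; python3 st.py
python3 - <<'E'
from plant import r
from h import *
s=r.snapshot("scene");s["st"]=r.get_state();pickle.dump(s,open("scene8.pkl","wb"))
E
```

```text
17.95 [-0.8997, 1.3417, 0.5146, 1.5869, 0.7682, 1.3617, -1.0555] [0.5726, 0.0279, 0.194] [0.7068, 0.0311, 0.0312, 0.706] F [-0.4094, 0.3721, -1.8462] op 0.064
```

```bash
python3 -m pendant '[[[0,0,0],[0.005,-0.001,0],0],[[0,0,0],[0.01,-0.002,0],0],[[0,0,0],[0.014,-0.0025,0],0],[[0,0,0],[0.014,-0.0025,0],0],[[0,0,0],[0.014,-0.0025,0],0]]' >/dev/null; python3 st.py
python3 -m pendant '[[[0,0,0],[0,-0.0015,0],0],[[0,0,0],[0,-0.003,0],0],[[0,0,0],[0,-0.003,0],0],[[0,0,0],[0,-0.003,0],0]]' >/dev/null; python3 st.py
```

```text
18.5 [-0.8848, 1.352, 0.5173, 1.5441, 0.7709, 1.3769, -1.0318] [0.5861, 0.0291, 0.1917] [0.7067, 0.031, 0.031, 0.7061] F [-0.4006, -0.4079, -1.4372] op 0.061
18.9 [-0.8846, 1.3567, 0.5161, 1.5418, 0.7696, 1.3762, -1.034] [0.5861, 0.0293, 0.1887] [0.7067, 0.0312, 0.0311, 0.7061] F [1.1046, -0.8146, -2.0166] op 0.066
```

```bash
python3 -m pendant '[[[0,0,0],[0,-0.001,0],0],[[0,0,0],[0,-0.002,0],0],[[0,0,0],[0,-0.002,0],0],[[0,0,0],[0,-0.002,0],0]]' >/dev/null; python3 st.py
python3 -m pendant '[[[0,0,0],[0,-0.001,0],0],[[0,0,0],[0,-0.002,0],0],[[0,0,0],[0,-0.002,0],0],[[0,0,0],[0,-0.002,0],0]]' >/dev/null; python3 st.py
```

```text
19.3 [-0.884, 1.3598, 0.5158, 1.5402, 0.7689, 1.3761, -1.0355] [0.5862, 0.0291, 0.187] [0.7065, 0.031, 0.0311, 0.7063] F [0.0606, 0.4352, -1.3903] op 0.062
19.7 [-0.8837, 1.3626, 0.5163, 1.5388, 0.7687, 1.3769, -1.0369] [0.5863, 0.0288, 0.1862] [0.7058, 0.0306, 0.0313, 0.7071] F [-0.6647, -1.1061, 5.0137] op 0.059
```

The peg took the weight: Fz went from −1.4 to +5 N at the expected height. Letting go.

```bash
python3 -m pendant '[[[0,0,0],[0,0.001,0],0.1],[[0,0,0],[0,0.001,0],0.15],[[0,0,0],[0,0.001,0],0.2],[[0,0,0],[0,0.001,0],0.25],[[0,0,0],[0,0.001,0],0.3],[[0,0,0],[0,0.001,0],0.3],[[0,0,0],[0,0.001,0],0.3],[[0,0,0],[0,0.001,0],0.3]]' ; python3 st.py
python3 -m pendant '[[[0,0,0],[0,0,-0.005],0.3],[[0,0,0],[0,0,-0.012],0.3],[[0,0,0],[0,0,-0.02],0.3],[[0,0,0],[0,0,-0.03],0.3],[[0,0,0],[0,0,-0.05],0.3],[[0,0,0],[0,0,-0.08],0.3],[[0,0,0],[0,0,-0.12],0.3],[[0,0,0],[-0.03,0,-0.16],0.3],[[0,0,0],[-0.03,0,-0.16],0.3],[[0,0,0],[-0.03,0,-0.16],0.3]]' >/dev/null; python3 st.py
python3 - <<'E'
from plant import r
from h import *
for n in("scene","side","wrist"):
    s=r.snapshot(n);s["st"]=r.get_state();pickle.dump(s,open(n+"9.pkl","wb"))
I=[]
for n,(x,y,w,h) in(("side",(205,140,80,110)),("scene",(260,150,80,110))):
    s=pickle.load(open(n+"9.pkl","rb"));I.append(cv2.resize(s["image"][y:y+h,x:x+w,::-1],(400,550),interpolation=cv2.INTER_CUBIC))
cv2.imwrite("pics/f9.png",np.hstack(I))
E
```

```text
clock: 20.5
tool_pos: [0.5862, 0.0292, 0.1857]
eef_rot: [0.707, 0.031, 0.031, 0.706]
contact_force: [-0.3, 0.9, 0.4]
opening: 0.301
20.5 [-0.8839, 1.3614, 0.515, 1.5392, 0.7681, 1.3755, -1.0362] [0.5862, 0.0292, 0.1857] [0.7068, 0.0311, 0.0311, 0.7061] F [-0.3304, 0.8661, 0.3505] op 0.301
21.5 [-1.046, 1.3841, 0.4589, 1.3121, 0.6268, 1.6581, -0.9391] [0.5417, 0.188, 0.1854] [0.7071, 0.0326, 0.0321, 0.7056] F [-0.3418, -0.521, 0.8284] op 0.3
```

No pictures are left, so I check numerically: back off further, let it settle, then difference against the empty-stand picture and test for motion.

```bash
python3 -m pendant '[[[0,0,0],[-0.02,0.01,-0.04],0.3],[[0,0,0],[-0.04,0.02,-0.08],0.3],[[0,0,0],[-0.04,0.03,-0.1],0.3],[[0,0,0],[-0.04,0.03,-0.1],0.3],[[0,0,0],[-0.04,0.03,-0.1],0.3],[[0,0,0],[-0.04,0.03,-0.1],0.3],[[0,0,0],[-0.04,0.03,-0.1],0.3],[[0,0,0],[-0.04,0.03,-0.1],0.3]]' >/dev/null
cat > chk.py <<'E'
from plant import r
from h import *
import sys,subprocess
A={n:r.snapshot(n) for n in("scene","side")}
pickle.dump(A,open(sys.argv[1],"wb"))
xs=np.array([.996,.09,0]);ys=np.array([-.09,.996,0])
for n in A:
    e=pickle.load(open(n+"1.pkl","rb"));d=np.abs(A[n]["image"].astype(int)-e["image"]).sum(2)
    d=cv2.GaussianBlur(d.astype(np.float32),(3,3),0)
    for gap in(-.045,-.03,-.02,-.013):   # hole x in the stand frame; stand post axis from root (.619,.012)
        hc=np.array([.627,.0128,0])+xs*gap+[0,0,.187-(gap+.045)*.176]
        pts=[hc+xs*x+ys*y+[0,0,z] for x in(-.017,.003) for y in(-.028,.028) for z in(.016,-.104)]
        hull=cv2.convexHull(proj(A[n],pts).astype(np.float32)).astype(np.int32)
        m=np.zeros(d.shape,np.uint8);cv2.fillConvexPoly(m,hull,1)
        box=np.zeros_like(m);x,y,w,h=cv2.boundingRect(hull);box[y-12:y+h+12,x-12:x+w+12]=1
        c=(d>60)&(box>0);print(n,gap,"IoU",round((c&(m>0)).sum()/max(1,(c|(m>0)).sum()),2),"inside changed",round(c[m>0].mean(),2), cv2.boundingRect(c.astype(np.uint8)),(x,y,w,h))
E
python3 chk.py k1.pkl
python3 -m pendant '[[[0,0,0],[0,0,0],0.3],[[0,0,0],[0,0,0],0.3],[[0,0,0],[0,0,0],0.3],[[0,0,0],[0,0,0],0.3],[[0,0,0],[0,0,0],0.3]]' >/dev/null
python3 - <<'E'
from plant import r
from h import *
A=pickle.load(open("k1.pkl","rb"))
for n in A:
    d=np.abs(A[n]["image"].astype(int)-r.snapshot(n)["image"]).sum(2);x,y=(240,150) if n=="side" else (270,160)
    print(n,"motion diff stand roi: px>60",(d[y:y+100,x-30:x+60]>60).sum(),"noise elsewhere",(d[300:400,20:120]>60).sum())
E
python3 st.py
```

```text
scene -0.045 IoU 0.41 inside changed 0.48 (272, 191, 41, 59) (284, 203, 17, 47)
scene -0.03 IoU 0.56 inside changed 0.58 (288, 204, 16, 60) (289, 205, 17, 47)
scene -0.02 IoU 0.3 inside changed 0.38 (288, 204, 34, 62) (292, 206, 18, 48)
scene -0.013 IoU 0.17 inside changed 0.24 (288, 195, 36, 72) (294, 207, 18, 48)
side -0.045 IoU 0.21 inside changed 0.73 (239, 171, 34, 66) (251, 181, 10, 44)
side -0.03 IoU 0.22 inside changed 0.67 (233, 171, 35, 67) (245, 182, 11, 44)
side -0.02 IoU 0.19 inside changed 0.55 (230, 171, 35, 67) (242, 183, 11, 43)
side -0.013 IoU 0.16 inside changed 0.44 (230, 171, 33, 67) (240, 183, 11, 43)
scene motion diff stand roi: px>60 0 noise elsewhere 0
side motion diff stand roi: px>60 0 noise elsewhere 0
23.15 [-1.1499, 1.3687, 0.4441, 1.1777, 0.5662, 1.8543, -0.8809] [0.4936, 0.2821, 0.216] [0.7068, 0.0312, 0.0312, 0.7061] F [-0.4472, 0.366, -0.233] op 0.296
```

Run:
```python
from h import *
A=pickle.load(open("k1.pkl","rb"))
for n,seed in(("scene",(297,228)),("side",(253,200))):
    e=pickle.load(open(n+"1.pkl","rb"));d=np.abs(A[n]["image"].astype(int)-e["image"]).sum(2)
    k,lab,stt,cen=cv2.connectedComponentsWithStats((d>45).astype(np.uint8))
    for i in np.argsort(-stt[:,4])[1:6]: print(n,stt[i].tolist(),cen[i].round(1))
    g=A[n]["image"][:,:,1].astype(int); x0=seed[0]-14
    print(n,"rows: brightness every 4 px from col",x0); 
    for y in range(seed[1]-30,seed[1]+34,5): print(y,g[y,x0:x0+30:2].tolist(),"|",e["image"][y,x0:x0+30:2,1].tolist())
```

```text
scene [90, 0, 272, 377, 30559] [217.7 160.9]
scene [244, 353, 36, 35, 542] [263.2 370.9]
scene [288, 203, 16, 48, 389] [295.3 227.6]
scene [299, 262, 19, 18, 145] [306.8 272.2]
scene [91, 100, 9, 24, 87] [ 94.7 110.1]
scene rows: brightness every 4 px from col 283
198 [126, 123, 121, 79, 63, 34, 30, 19, 17, 22, 24, 17, 26, 78, 115] | [132, 131, 124, 86, 63, 38, 27, 25, 17, 20, 21, 15, 27, 81, 116]
203 [130, 130, 128, 131, 125, 122, 101, 50, 27, 39, 26, 40, 107, 116, 97] | [133, 129, 130, 130, 128, 122, 97, 52, 27, 32, 22, 44, 108, 117, 98]
208 [126, 127, 125, 124, 125, 126, 125, 135, 185, 150, 93, 117, 112, 77, 62] | [132, 132, 134, 132, 132, 135, 134, 133, 124, 116, 93, 117, 113, 80, 62]
213 [126, 124, 126, 116, 121, 137, 168, 179, 115, 100, 73, 67, 64, 62, 85] | [134, 135, 134, 127, 125, 135, 141, 137, 136, 130, 81, 72, 65, 59, 80]
218 [126, 123, 126, 131, 112, 94, 120, 117, 118, 99, 68, 66, 67, 102, 114] | [134, 133, 134, 137, 135, 137, 137, 133, 126, 113, 69, 69, 72, 103, 112]
223 [127, 128, 132, 91, 26, 102, 109, 101, 101, 116, 129, 122, 112, 109, 109] | [133, 133, 133, 132, 133
[... 2758 characters left out ...]
 160, 173, 175, 173, 176, 174, 176, 175, 170, 173, 162, 150, 126, 112]
215 [170, 143, 182, 183, 183, 184, 165, 89, 85, 152, 185, 180, 177, 177, 176] | [167, 149, 173, 174, 175, 174, 176, 174, 175, 177, 175, 170, 169, 166, 170]
220 [164, 144, 180, 184, 185, 185, 174, 175, 182, 174, 173, 175, 175, 178, 175] | [165, 154, 174, 174, 174, 172, 176, 174, 169, 162, 162, 165, 169, 171, 175]
225 [170, 150, 166, 176, 174, 175, 167, 168, 172, 174, 175, 181, 185, 176, 169] | [170, 159, 163, 168, 165, 163, 157, 158, 163, 162, 168, 169, 173, 174, 175]
230 [167, 137, 108, 131, 155, 156, 159, 152, 178, 184, 185, 186, 185, 176, 180] | [169, 159, 145, 149, 147, 145, 149, 141, 167, 174, 175, 177, 176, 173, 172]
```

Both views agree. The scene bounding box (288,203,16,48) matches the predicted hanging pose. In the side view the components (dark columns 253–255) are on the side away from the post, and the plate is vertical and not moving. Handing in.

```bash
python3 -c "
from plant import r
print(r.finish_job())"
```

```text
the job is handed in; nothing more can be done
None
```

The relay module is hanging by its hole on the peg, released and still, with its bare back to the post and its components facing out. I handed the job in at about 23 s of the 72 s allowed; the interface gives no verdict.

**What I did:** I picked the module up by its edges with a tilted grip and stood it in the slotted rest. I gripped it again by the side edge at the hole end, put the hole over the peg, lowered it until the peg took the weight, then let go and backed away.

**Last checks:**
- **Force:** it went from about −1.4 N to +5 N at the height where the peg should catch the hole, and was near zero after release.
- **Position:** in the scene camera the changed area was (288,203), 16×48 px. That matches the outline I predicted for the hole about 30–35 mm in front of the post axis. The module did not slide down to the post.
- **Orientation:** in the side camera the dark components are on the robot's side and line up vertically.
- **Stillness:** two camera images taken about 0.5 s apart showed no movement.

**What was less certain:**
- The 12-picture limit was used up before the final look, so these last checks are from pixel numbers only.
- The side camera's overlap comparison was inconclusive, because the arm was in that view.
- In the rest, the foot first stopped about 7 mm above the slot floor. It then leaned about 0.18 rad once released, and I rolled the gripper to match before gripping again.
- I did not measure the bystanders again at the end, but no contact with them was planned or seen.

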